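Load the brown sample jars into the lab's carrying tray

ROBOT

A 6-joint arm with a two-finger parallel gripper is mounted at the origin on the work surface. World frame = base frame: x ahead of the robot, y to its left, z up, the work surface at z = 0. Lengths are in m, angles in rad, forces in N, time in s.
With the tool pointing down it reaches from about 0.4 to 0.925 m from the base axis. Payload 3.4 kg.
Tool frame: the origin (TCP) lies midway between the tips of the shut fingers; the grasp point (between the pads) lies 19 mm behind it; z points along the fingers, y is the direction in which the jaws open and shut (so a half turn about z gives the same grasp; the last joint's range is limited). The gripper opens to 85 mm and grips with 20 to 120 N. Pads are 22 mm wide; open, the fingers measure 114 mm over their backs; the gripper's body (76 mm by 85 mm) begins 54 mm behind the grasp point. The pads swing forward as they close: fully open they stand 13 mm farther back than shut.
Start: joints at [1.087, 0.307, 1.506, -0, 1.328, -0.073], TCP at [0.23, 0.527, 0.231] pointing down, gripper open.
Joint ranges: [-3.12, 3.12], [-1.05, 2.28], [0.14, 2.33], [-1.42, 4.57], [0.1, 2.73], [-2.68, 2.68]. Speed limits (rad/s): [2.57, 2.57, 3.14, 3.14, 3.14, 3.14].

INTERFACE

Orientations are given as a unit quaternion [w, x, y, z].
In Python, from plant import robot gives the robot as it stands. The module is installed in compiled form; this text tells all that it offers.
- The arm moves only by the tool jog_arm, never from a script. Its argument "deltas" is a list that holds one entry, the list of rows, each a list of 4 numbers: the shift along the tool's x, y, z in cm, then the turn about the tool's z in degrees. In form: [[[dx, dy, dz, twist], ...]]. A call has 1 to 5 rows; each row shifts and turns the pose as measured when the row begins, along the tool's axes as they then stand; what a row does not reach is not made up. A row lasts 1/8 s, in which the tool goes at most 62.5 mm and 10.7 degrees, less where a joint would pass 70% of its speed; a pose out of reach is approached as far as the arm can. A call is refused whole if a number of a shift passes 6.25 or a number of a turn 10.7, either way. A call with a gripper value outside its range is refused whole. "grip" is the finger opening in cm, from 0 to 8.54, set as the call begins (left out, the last holds). The fingers move at their own pace and stop on an object; the grip force is fixed at half the most. Time passes only in rows, so rows that do not move let the fingers close. It gives the time, the measured TCP pose, the force and the opening at its end, in the units of the state.
- robot.sense(): the state, without advancing time (a new reading comes with each control period).
- robot.get_image(name): name is "scene" or "top" or "wrist"; returns a dict with "color" (400x640x3 uint8, blue, green, red), "vfov" (degrees; the focal length in pixels is half the picture's height over the tangent of half this angle, whatever the lens; pixels are square), "cx", "cy" (the principal point, pixels), "k1" (the pictures are not rectified: a ray, as slopes to the right and down, at radius r is drawn at 1 + k1 r^2 times it, then the intrinsics apply), "world_to_cam" (4x4, takes a point from world to camera coordinates); the wrist camera has in their place "T_tool_cam" (4x4, takes a point from camera to tool coordinates, whose origin is the TCP and whose axes are the flange's). Camera axes: x right, y up, looking along -z (the intrinsics and any distortion apply to the point x, -y, -z); pixel columns grow to the right and rows downward; lengths in m; the calibration is good to about 2 mm. A picture is of the moment at which its call begins: read the wrist's pose just before it. There is no depth.
- robot.hand_in(): hands the job in, once; it reports no verdict.
The state is a dict: "time_s": time; "q": joint angles; "qd": joint speeds; "joint_torque": joint torques, N m; "tcp_pos": TCP position; "eef_rot": TCP orientation; "force": force on the tool from outside, world axes, zero at the start; "wrist_torque": the same for the moment, N m; "grip_width": finger opening in m.
Only numpy, scipy, OpenCV 4.12 (cv2) and the standard library are available. Lean on these libraries where they do the work, as an engineer would, in place of code of your own. Each camera call takes 0.05 s, during which the arm holds its last target.

TASK

Get the water samples ready to go: stand the three brown jars in the carrying tray, each upright in the holder of the same colour as its lid, setting them down gently rather than dropping them and never tipping one over. The two white jars do not belong, whatever their lids: leave them, the jug and the wash bottle standing where they are.

Things in the scene. Friction and masses are not known exactly. Their poses are not given: they have to be found in the camera images.
- brown_red: Brown sample jar with a red lid, standing upright and free. Round: straight body 46 mm across and 60 mm high, a short sloping shoulder from 60 to 66 mm, then a lid 32 mm across from 66 to 84 mm (top); seen from above the lid is a red disc inside a brown ring. 125 to 255 g. Origin: centre of the underside; z up; yaw means nothing. Belongs in the red holder. Best gripped across the body, 45 to 55 mm above its underside.
- brown_yellow: Brown sample jar with a yellow lid, standing upright and free. Round: straight body 46 mm across and 60 mm high, a short sloping shoulder from 60 to 66 mm, then a lid 32 mm across from 66 to 84 mm (top); seen from above the lid is a yellow disc inside a brown ring. 125 to 255 g. Origin: centre of the underside; z up; yaw means nothing. Belongs in the yellow holder. Best gripped across the body, 45 to 55 mm above its underside.
- brown_blue: Brown sample jar with a blue lid, standing upright and free. Round: straight body 46 mm across and 60 mm high, a short sloping shoulder from 60 to 66 mm, then a lid 32 mm across from 66 to 84 mm (top); seen from above the lid is a blue disc inside a brown ring. 125 to 255 g. Origin: centre of the underside; z up; yaw means nothing. Belongs in the blue holder. Best gripped across the body, 45 to 55 mm above its underside.
- white_red: White sample jar with a red lid, standing upright and free. Round: straight body 46 mm across and 60 mm high, a short sloping shoulder from 60 to 66 mm, then a lid 32 mm across from 66 to 84 mm (top); seen from above the lid is a red disc inside a white ring. 125 to 255 g. Origin: centre of the underside; z up; yaw means nothing. A look-alike of the brown ones: stays where it is on the bench.
- white_blue: White sample jar with a blue lid, standing upright and free. Round: straight body 46 mm across and 60 mm high, a short sloping shoulder from 60 to 66 mm, then a lid 32 mm across from 66 to 84 mm (top); seen from above the lid is a blue disc inside a white ring. 125 to 255 g. Origin: centre of the underside; z up; yaw means nothing. A look-alike of the brown ones: stays where it is on the bench.
- holder_red: Open round red holder, a low cup fixed in the grey carrying tray: 70 mm outside, 64 mm inside, 20 mm high, its inner floor 4 mm above its origin. Origin: centre of its underside, 4 mm above the bench; z up. The three holders (colours in any order) stand in one straight row, 92 mm from centre to centre, in the tray, which is fixed to the bench for the run, 300 x 110 mm with walls 16 mm high (all below the holders' rims) and a flat 21 mm lip at each short end.
- holder_yellow: Open round yellow holder, a low cup fixed in the grey carrying tray: 70 mm outside, 64 mm inside, 20 mm high, its inner floor 4 mm above its origin. Origin: centre of its underside, 4 mm above the bench; z up. The three holders (colours in any order) stand in one straight row, 92 mm from centre to centre, in the tray, which is fixed to the bench for the run, 300 x 110 mm with walls 16 mm high (all below the holders' rims) and a flat 21 mm lip at each short end.
- holder_blue: Open round blue holder, a low cup fixed in the grey carrying tray: 70 mm outside, 64 mm inside, 20 mm high, its inner floor 4 mm above its origin. Origin: centre of its underside, 4 mm above the bench; z up. The three holders (colours in any order) stand in one straight row, 92 mm from centre to centre, in the tray, which is fixed to the bench for the run, 300 x 110 mm with walls 16 mm high (all below the holders' rims) and a flat 21 mm lip at each short end.
- jug: Empty milky plastic measuring jug, bystander, loose: about 92 mm across and 120 mm high, with a handle reaching 83 mm from its axis along its own +y. Origin: centre of the underside; z up.
- wash_bottle: Milky plastic wash bottle with a green cap, bystander, loose: 64 mm across, its bent spout reaching 178 mm high and 53 mm out along its own +x. Origin: centre of the underside; z up.
Mind the look-alikes: they are no part of the job. What is shaped like the brown_red but green is not meant.

How it is judged:
At the end, for the whole second after the job is handed in: Each brown jar stands upright (within about 7 degrees) on the floor of the holder of its lid's colour, within 13 mm of the holder's centre, at rest; both white jars, the jug and the wash bottle stand within 40 mm of where they started, tilted less than 17 degrees (horizontal distance between brown_red and holder_red below 0.013 m and z of brown_red in the frame of holder_red between 0 and 0.009 m and angle between each of brown_red, brown_yellow, brown_blue's own z axis and vertical below 0.12 rad and linear speed of each of brown_red, brown_yellow, brown_blue below 0.02 m/s and angular speed of each of brown_red, brown_yellow, brown_blue below 0.2 rad/s and horizontal distance between brown_yellow and holder_yellow below 0.013 m and z of brown_yellow in the frame of holder_yellow between 0 and 0.009 m and horizontal distance between brown_blue and holder_blue below 0.013 m and z of brown_blue in the frame of holder_blue between 0 and 0.009 m and distance of each of white_red, white_blue, jug, wash_bottle from where it was at the start of the episode below 0.04 m and angle between each of white_red, white_blue, jug, wash_bottle's own z axis and vertical below 0.3 rad); the robot touches nothing.
It fails at once if a white jar, the jug or the wash bottle is shifted by more than 40 mm or tipped by more than about 29 degrees (distance of any of white_red, white_blue, jug, wash_bottle from where it was at the start of the episode above 0.04 m or angle between any of white_red, white_blue, jug, wash_bottle's own z axis and vertical above 0.5 rad).
It fails at once if a brown jar is dropped: out of the fingers and moving faster than 0.7 m/s (a fall of about 25 mm) ((linear speed of brown_red above 0.7 m/s and contact force between the fingers and brown_red below 0.05 N) or (linear speed of brown_yellow above 0.7 m/s and contact force between the fingers and brown_yellow below 0.05 N) or (linear speed of brown_blue above 0.7 m/s and contact force between the fingers and brown_blue below 0.05 N)).
It fails at once if a brown jar is tipped over (angle between any of brown_red, brown_yellow, brown_blue's own z axis and vertical above 1 rad).
It also fails if it takes over 83 s, if anything falls off the work surface, if the arm or the gripper's body presses on something with over 40 N, if the wrist force passes 120 N, or if a joint passes its speed limit or range.

## Working session

There is one attempt and no reset: what is moved stays moved. The work goes in short steps, Python scripts to look and compute and a tool call to move; the robot and the scene stay as the last step left them, time stands still between calls to the robot, and variables do not carry over. Pictures are saved under pics/ and viewed, and the job is handed in when it is done.

Besides the shell and the picture viewer there is one more tool, called after "Call:" as name([rows], argument=value, ...), one row to a line, values as JSON. jog_arm: Moves the arm, as the interface text tells. Its arguments: {"type":"object","properties":{"deltas":{"type":"array"},"grip":{"type":"number"}},"required":["deltas"]}

```bash
mkdir -p pics; cat > h.py <<'E'
import numpy as np,cv2
from plant import robot
def pix2ray(im,u,v):
    f=200/np.tan(np.radians(im['vfov'])/2)
    K=None
    xd=(np.array([u,v],float)-[im['cx'],im['cy']])/f
    x=xd.copy()
    for _ in range(30): x=xd/(1+im['k1']*(x@x))
    return np.array([x[0],-x[1],-1.0])
def toplane(im,u,v,z,T=None):
    d=pix2ray(im,u,v)
    M=np.linalg.inv(np.array(im['world_to_cam'])) if T is None else T
    o=M[:3,3];w=M[:3,:3]@d
    return o+w*(z-o[2])/w[2]
E
python3 - <<'E'
from h import *
s=robot.sense();print(s)
for n in('scene','top','wrist'):
    im=robot.get_image(n);cv2.imwrite(f'pics/{n}0.png',im['color']);np.save(f'pics/{n}0.npy',im,allow_pickle=True)
    print(n,{k:v for k,v in im.items() if k!='color'})
E
```

```text
{'time_s': 0.0, 'q': array([ 1.08651672e+00,  3.07523660e-01,  1.50767590e+00, -1.15971267e-05,
        1.32838393e+00, -7.35260685e-02]), 'qd': array([ 3.45746077e-05, -4.44916675e-04, -1.15010489e-03,  6.17583670e-04,
        1.52933052e-03,  9.17576044e-05]), 'joint_torque': array([-2.12748178e-03, -4.57552278e+01, -2.51912695e+01, -3.29778832e-04,
        1.33234324e-02, -1.01582793e-05]), 'tcp_pos': array([0.22931278, 0.52653644, 0.23040834]), 'eef_rot': array([-2.68629705e-04,  2.03934556e-01,  9.78984017e-01, -9.58503321e-04]), 'force': array([-0.13800982,  0.09225957, -0.44840072]), 'wrist_torque': array([0.01877636, 0.03882718, 0.0247035 ]), 'grip_width': 0.08553936391617374}
scene {'vfov': 47.79726004083061, 'cx': 315.76784116063504, 'cy': 198.4771070516864, 'k1': -0.12884920414966175, 'world_to_cam': array([[ 7.10735480e-01,  7.03459150e-01, -5.49955867e-04,
        -4.19376655e-01],
       [-4.10691131e-01,  4.15573642e-01,  8.11561053e-01,
         2.49218858e-01],
       [ 5.71128595e-01, -5.76579372e-01,  5.84267366e-01,
        -1.39307498e+00],
       [ 0.00000000e+0
[... 207 characters left out ...]
517, -0.99934791, -0.00228514, -0.03395964],
       [ 0.97739453, -0.03572006,  0.20838428, -0.61273908],
       [-0.20833002,  0.00527568,  0.97804436, -0.93596189],
       [ 0.        ,  0.        ,  0.        ,  1.        ]])}
wrist {'vfov': 61.70894191527168, 'cx': 313.38002031686784, 'cy': 200.39038951841005, 'k1': -0.023377378251611257, 'T_tool_cam': array([[-1.18341266e-04,  9.59105569e-01,  2.83048572e-01,
         7.17145575e-02],
       [ 9.99999704e-01,  3.28861620e-04, -6.96247216e-04,
         1.78024345e-04],
       [-7.60858394e-04,  2.83048405e-01, -9.59105323e-01,
        -1.42249881e-01],
       [ 0.00000000e+00,  0.00000000e+00,  0.00000000e+00,
         1.00000000e+00]])}
```

View pics/top0.png

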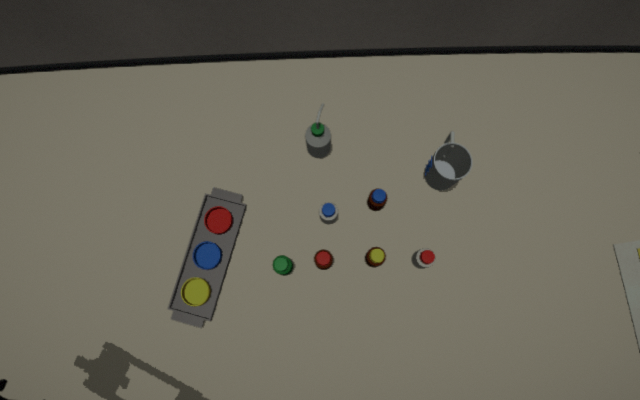

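View pics/scene0.png

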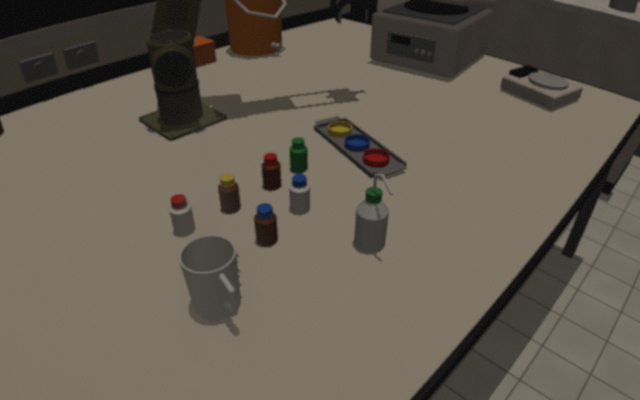

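View pics/wrist0.png

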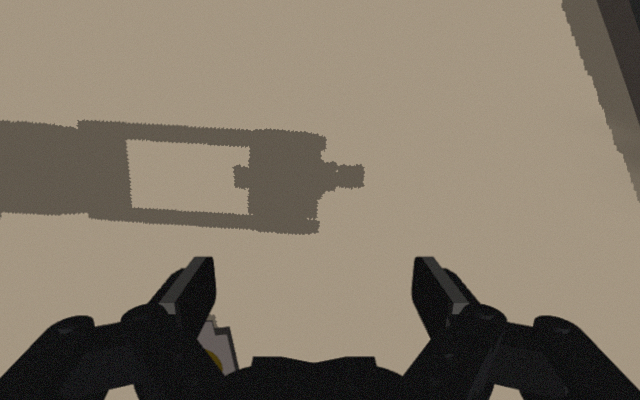

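The top picture shows a red lid on brown at (324,259), a yellow one at (376,257) and a blue one at (378,198). White look-alikes stand at (329,211) and (427,257), and a green one at (283,265). The holders run red (219,220), blue (208,255), yellow (196,292). I'll measure these and check an enlarged crop.

```bash
cat > meas.py <<'E'
from h import *
def blobs(im,amin=25):
    hsv=cv2.cvtColor(cv2.GaussianBlur(im['color'],(3,3),0),cv2.COLOR_BGR2HSV)
    H,S,V=cv2.split(hsv);out=[]
    for n,m in dict(red=((H<7)|(H>173))&(S>180)&(V>100),yellow=(H>22)&(H<35)&(S>170)&(V>100),blue=(H>105)&(H<125)&(S>150)&(V>90),green=(H>45)&(H<80)&(S>130)&(V>60)).items():
        k,l,st,c=cv2.connectedComponentsWithStats(m.astype(np.uint8))
        for i in range(1,k):
            if st[i,4]>=amin:
                cs,_=cv2.findContours((l==i).astype(np.uint8),cv2.RETR_EXTERNAL,cv2.CHAIN_APPROX_NONE)
                b=max(cs,key=len); e=cv2.fitEllipse(b) if len(b)>5 else None
                out.append((n,st[i,4],c[i],e,st[i,:4]))
    return out
E
python3 - <<'E'
from meas import *
im=np.load('pics/top0.npy',allow_pickle=True).item()
for n,a,c,e,bb in blobs(im):
    print(n,a,c.round(1),np.round(e[0],1),np.round(e[1],1),'z84',toplane(im,*e[0],.084).round(4)[:2],'z24',toplane(im,*e[0],.024).round(4)[:2],'z8',toplane(im,*e[0],.008).round(4)[:2])
cv2.imwrite('pics/topcrop.png',cv2.resize(im['color'][180:330,160:460],None,fx=2.6,fy=2.6,interpolation=cv2.INTER_CUBIC))
im=np.load('pics/scene0.npy',allow_pickle=True).item()
for n,a,c,e,bb in blobs(im):
    print(n,a,c.round(1),np.round(e[0],1),'z75',toplane(im,*e[0],.077).round(4)[:2],'z24',toplane(im,*e[0],.022).round(4)[:2])
cv2.imwrite('pics/sccrop.png',cv2.resize(im['color'][110:320,140:440],None,fx=2.6,fy=2.6,interpolation=cv2.INTER_CUBIC))
E
```

```text
red 433 [218.8 220.3] [218.8 220.3] [20.8 24.5] z84 [0.5808 0.1976] z24 [0.5919 0.2132] z8 [0.5949 0.2173]
red 104 [427.3 256.4] [427.3 256.4] [10.5 10.9] z84 [ 0.4783 -0.2856] z24 [ 0.4831 -0.3003] z8 [ 0.4843 -0.3042]
red 112 [322.8 257.4] [322.8 257.8] [11.8 11.8] z84 [ 0.4843 -0.0441] z24 [ 0.4894 -0.0437] z8 [ 0.4908 -0.0436]
blue 106 [378.8 195. ] [378.8 195. ] [10.4 11.2] z84 [ 0.628  -0.1822] z24 [ 0.6421 -0.1905] z8 [ 0.6459 -0.1926]
blue 102 [328.1 209.3] [328.1 209.3] [10.3 10.8] z84 [ 0.5978 -0.0606] z24 [ 0.6101 -0.0612] z8 [ 0.6133 -0.0613]
blue 471 [207.8 255.3] [207.8 255.3] [22.  25.4] z84 [0.4991 0.2222] z24 [0.5051 0.2393] z8 [0.5068 0.2438]
green 75 [317.1 129.3] [317.1 128.9] [ 9.  10.5] z84 [ 0.8008 -0.041 ] z24 [ 0.8257 -0.0404] z8 [ 0.8323 -0.0402]
green 232 [281.9 264.5] [281.9 264.5] [16.1 16.6] z84 [0.4722 0.0502] z24 [0.4765 0.0566] z8 [0.4777 0.0583]
red 34 [270.1 156.1] [270.1 156.1] z75 [ 0.4784 -0.039 ] z24 [0.4046 0.0199]
red 93 [375.7 157.5] [375.8 157.5] z75 [0.658 0.13 ] z24 [0.6026 0.2063]
red 47 [176.9 198.6] [176.9 198.6] z75 [ 0.4712 -0.2849] z24 [ 0.3966 -0.2513]
yellow 79 [339.4 128.7] [339.4 128.7] z75 [0.4994 0.1789] z24 [0.4277 0.2602]
blue 55 [356.4 142.3] [356.3 142.3] z75 [0.5781 0.154 ] z24 [0.5145 0.2328]
blue 51 [299.  177.4] [298.9 177.4] z75 [ 0.5925 -0.0543] z24 [0.5304 0.003 ]
blue 68 [264.  207.8] [263.9 207.8] z75 [ 0.623  -0.1787] z24 [ 0.5641 -0.1341]
green 29 [297.6 140.7] [297.7 140.6] z75 [0.4696 0.0583] z24 [0.3948 0.1273]
green 42 [298.4 150.5] [298.3 150.2] z75 [0.5053 0.0266] z24 [0.4342 0.0923]
green 53 [373.3 192.2] [373.4 191.8] z75 [0.7421 0.0165] z24 [0.6953 0.0811]
```

View pics/topcrop.png

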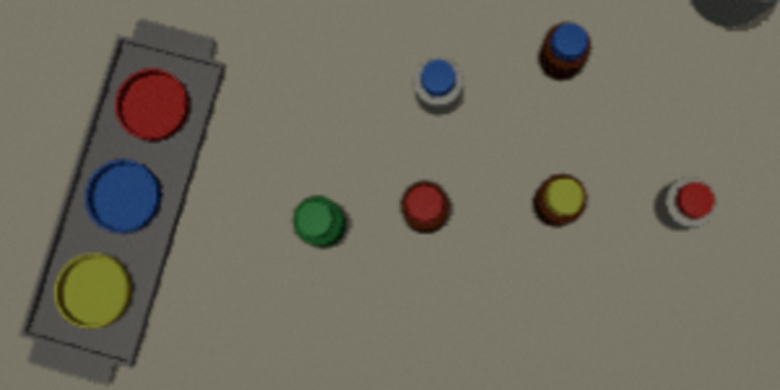

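View pics/sccrop.png

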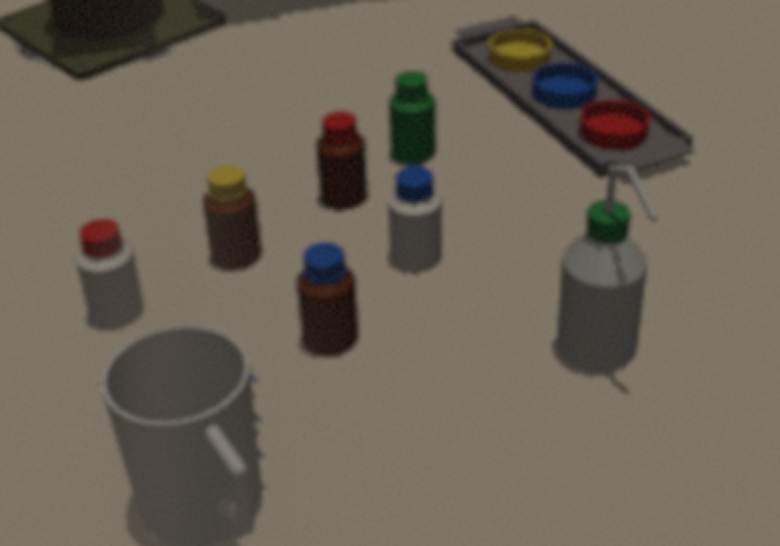

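The crops confirm it: a brown ring under the red, yellow and blue lids that I picked, white bodies at (329,211) and (427,257), and a fully green decoy. Next I get the yellow positions and the first move.

```bash
sed -i 's/(H>22)&(H<35)&(S>170)&(V>100)/(H>20)\&(H<40)\&(S>150)\&(V>70)/' meas.py
cat > go.py <<'E'
from h import *
from scipy.spatial.transform import Rotation as R
def R0(s): q=np.array(s['eef_rot']);return R.from_quat([q[1],q[2],q[3],q[0]]).as_matrix()
def to(x,y,z=None,p=True):
    s=robot.sense();r=R0(s);t=np.array(s['tcp_pos']);d=np.array([x,y,t[2] if z is None else z])-t
    print('t',round(s['time_s'],2),'tcp',t.round(4),'jawdir',r[:,1].round(3),'zaxis',r[:,2].round(3),'-> tool cm',(r.T@d*100).round(2),'norm',round(float(np.linalg.norm(d)*100),1))
def wristT(s,im):
    M=np.eye(4);M[:3,:3]=R0(s);M[:3,3]=s['tcp_pos'];return M@np.array(im['T_tool_cam'])
E
python3 - <<'E'
from meas import *
from go import *
for n in('top','scene'):
  im=np.load(f'pics/{n}0.npy',allow_pickle=True).item()
  for n,a,c,e,bb in blobs(im):
    if n=='yellow': print(n,a,c.round(1),np.round(e[0],1),np.round(e[1],1),*[toplane(im,*e[0],z).round(4)[:2] for z in(.084,.077,.024,.016)])
to(.484,-.044)
E
```

```text
yellow 179 [376.7 255.2] [376.7 255.2] [13.6 14.9] [ 0.4857 -0.1686] [ 0.4864 -0.1695] [ 0.4909 -0.176 ] [ 0.4916 -0.177 ]
yellow 594 [195.6 291.4] [195.5 291.4] [26.1 27.5] [0.4175 0.2492] [0.4176 0.2513] [0.4184 0.2679] [0.4186 0.2704]
yellow 168 [339.6 128.6] [339.6 128.5] [ 8.7 24. ] [0.508  0.1697] [0.4989 0.1801] [0.4297 0.2586] [0.4193 0.2705]
yellow 78 [226.9 178.2] [227.  178.3] [ 7.3 11.5] [ 0.4927 -0.1724] [ 0.4834 -0.1666] [ 0.4127 -0.1225] [ 0.4021 -0.1158]
t 0.15 tcp [0.2294 0.5267 0.2306] jawdir [ 0.399  0.917 -0.002] zaxis [-0.001 -0.001 -1.   ] -> tool cm [-46.13 -42.15   0.06] norm 62.5
```

Call:
jog_arm([
  [[-4.4,-4.0,0,0],[-4.6,-4.2,0,0],[-4.6,-4.2,0,0],[-4.6,-4.2,0,0],[-4.6,-4.2,0,0]],
], grip=8.5)

```text
time_s: 0.78
tcp_pos: [0.3567, 0.2454, 0.2291]
eef_rot: [0.0, 0.199, 0.98, -0.0]
force: [1.4, 0.3, -0.3]
grip_width: 0.085
```

Call:
jog_arm([
  [[-4.6,-4.2,0,0],[-4.6,-4.2,0,0],[-4.6,-4.2,0,0],[-4.6,-4.2,0,0],[-4.6,-4.2,0,0]],
])

```text
time_s: 1.4
tcp_pos: [0.4852, -0.0396, 0.2295]
eef_rot: [0.001, 0.199, 0.98, 0.001]
force: [0.4, -0.1, -0.5]
grip_width: 0.0851
```

```bash
python3 - <<'E'
from go import *
to(.484,-.044)
E
```

```text
t 1.4 tcp [ 0.4852 -0.0396  0.2295] jawdir [0.391 0.921 0.002] zaxis [ 0.002  0.001 -1.   ] -> tool cm [-0.06 -0.45 -0.  ] norm 0.5
```

Call:
jog_arm([
  [[0,-0.4,3,0],[0,0,0,0],[0,0,0,0]],
])

```text
time_s: 1.78
tcp_pos: [0.4864, -0.0483, 0.1995]
eef_rot: [0.002, 0.203, 0.979, 0.0]
force: [0.9, -0.4, -0.4]
grip_width: 0.0852
```

```bash
cat > wl.py <<'E'
import sys
from meas import *
from go import *
def look(name,z=(.084,.024)):
    s=robot.sense();im=robot.get_image('wrist');T=wristT(s,im)
    cv2.imwrite(f'pics/{name}.png',im['color'])
    print('tcp',np.array(s['tcp_pos']).round(4))
    for n,a,c,e,bb in blobs(im,150):
        print(n,a,bb,np.round(e[0],1),np.round(e[1],1),*[toplane(im,*e[0],zz,T).round(4)[:2] for zz in z])
look(sys.argv[1])
E
python3 wl.py w1
```

```text
tcp [ 0.4864 -0.0483  0.1995]
red 1167 [584 136  56  51] [613.6 159.6] [44.2 52.2] [0.5546 0.1815] [0.586  0.2284]
red 996 [299 171  36  36] [316.4 188.3] [34.4 35. ] [ 0.4828 -0.0435] [ 0.4975 -0.0491]
red 781 [ 47 273  34  30] [ 63.5 287.4] [27.1 34.7] [ 0.4769 -0.2843] [ 0.4902 -0.346 ]
yellow 1337 [164 223  43  41] [184.6 243.1] [38.2 43. ] [ 0.4825 -0.1635] [ 0.497 -0.197]
blue 3257 [579  32  61  79] [610.6  71.8] [59.  79.8] [0.4875 0.1903] [0.5032 0.2392]
blue 767 [334 294  33  29] [350.3 308.1] [28.3 32.6] [ 0.5962 -0.0593] [ 0.6373 -0.0686]
```

View pics/w1.png

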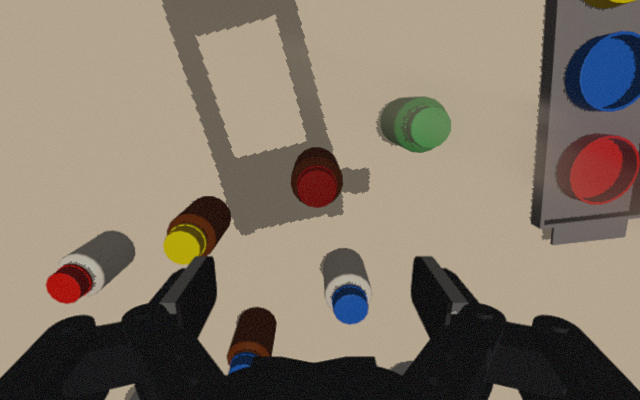

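The wrist view shows the brown jar with the red lid at (316,188). It comes out at (0.483, -0.044), agreeing with the top view to 1–2 mm. I'm descending on it.

```bash
python3 -c "
from go import *
to(.483,-.0438,.028)"
```

```text
t 1.82 tcp [ 0.4859 -0.0479  0.1994] jawdir [0.397 0.918 0.001] zaxis [ 0.004 -0.001 -1.   ] -> tool cm [ 0.5   0.24 17.14] norm 17.1
```

Call:
jog_arm([
  [[0.5,0.25,2,0],[0,0,3.5,0],[0,0,3,0],[0,0,0,0]],
])

```text
time_s: 2.33
tcp_pos: [0.486, -0.0399, 0.1177]
eef_rot: [0.007, 0.199, 0.98, 0.001]
force: [-1.5, -0.5, 0.8]
grip_width: 0.0846
```

```bash
python3 -c "
from go import *
to(.483,-.0438,.028)"
```

```text
t 2.33 tcp [ 0.486  -0.0399  0.1177] jawdir [0.39  0.921 0.004] zaxis [ 0.014 -0.002 -1.   ] -> tool cm [ 0.25 -0.51  8.97] norm 9.0
```

Call:
jog_arm([
  [[0.25,-0.5,0,0],[0,0,0,0]],
])

```text
time_s: 2.58
tcp_pos: [0.4833, -0.0431, 0.1204]
eef_rot: [0.009, 0.198, 0.98, 0.001]
force: [0.3, 0.2, 0.7]
grip_width: 0.0854
```

```bash
python3 -c "
from go import *
to(.483,-.0438,.028)"
```

```text
t 2.58 tcp [ 0.4833 -0.0431  0.1204] jawdir [0.388 0.922 0.005] zaxis [ 0.018 -0.003 -1.   ] -> tool cm [ 0.16 -0.12  9.24] norm 9.2
```

Call:
jog_arm([
  [[0.15,-0.1,3,0],[0,0,3,0],[0,0,0,0]],
])

```text
time_s: 2.95
tcp_pos: [0.487, -0.0444, 0.0639]
eef_rot: [0.015, 0.198, 0.98, 0.001]
force: [0.7, 0.2, -0.2]
grip_width: 0.0852
```

```bash
python3 -c "
from go import *
to(.483,-.0438,.028)"
```

```text
t 2.95 tcp [ 0.487  -0.0444  0.0639] jawdir [0.388 0.922 0.007] zaxis [ 0.029 -0.004 -1.   ] -> tool cm [ 0.5  -0.12  3.57] norm 3.6
```

Call:
jog_arm([
  [[0.4,0,3.6,0],[0,0,0,0]],
])

```text
time_s: 3.2
tcp_pos: [0.4875, -0.0436, 0.0305]
eef_rot: [0.018, 0.198, 0.98, 0.001]
force: [-0.9, -0.1, 0.4]
grip_width: 0.0851
```

```bash
python3 -c "
from go import *
to(.483,-.0438,.028)"; python3 wl.py w2
```

```text
t 3.2 tcp [ 0.4875 -0.0436  0.0305] jawdir [0.388 0.922 0.009] zaxis [ 0.035 -0.006 -0.999] -> tool cm [ 0.42 -0.19  0.23] norm 0.5
tcp [ 0.4875 -0.0436  0.0305]
red 468 [262 266  95  43] [309.  307.3] [81.  93.5] [ 0.4743 -0.0398] [ 0.5146 -0.0572]
red 5552 [261 289  96  73] [308.9 326.3] [71.6 97.1] [ 0.4808 -0.0426] [ 0.5255 -0.0619]
green 343 [565 101  47  19] [588.6 108.3] [ 8.3 52.6] [0.4479 0.0489] [0.4698 0.0932]
green 5824 [565 139  75  99] [605.1 189.6] [ 72.4 104.7] [0.4718 0.05  ] [0.5104 0.0952]
green 1536 [496 175  69  53] [522. 204.] [29.8 80.7] [0.4668 0.0274] [0.5019 0.0569]
```

View pics/w2.png

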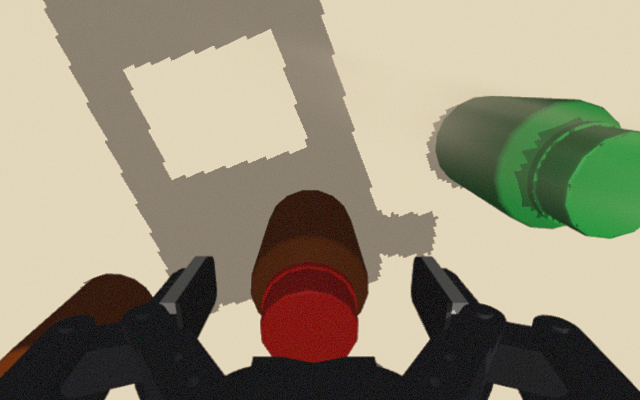

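The lid is at (309,326), centred between the fingers to within about 2 mm. I shift 5 mm along tool x and close.

Call:
jog_arm([
  [[0.5,-0.1,0.2,0],[0,0,0,0]],
])

```text
time_s: 3.5
tcp_pos: [0.4871, -0.0435, 0.0328]
eef_rot: [0.023, 0.198, 0.98, 0.001]
force: [-0.2, -0.0, -0.1]
grip_width: 0.085
```

Call:
jog_arm([
  [[0,0,0,0],[0,0,0,0],[0,0,0,0],[0,0,0,0]],
], grip=3.8)

```text
time_s: 4.0
tcp_pos: [0.4882, -0.0438, 0.0349]
eef_rot: [0.025, 0.198, 0.98, 0.001]
force: [0.6, -0.3, -1.8]
grip_width: 0.0442
```

```bash
python3 -c "
from go import *
to(.483,-.0438,.13)"
```

```text
t 4.0 tcp [ 0.4882 -0.0438  0.0349] jawdir [0.388 0.922 0.012] zaxis [ 0.049 -0.008 -0.999] -> tool cm [ 0.02 -0.09 -9.53] norm 9.5
```

```bash
python3 -c "
from go import *
s=robot.sense();print(s['q'].round(3),s['qd'].round(3),s['force'],s['grip_width'])"
```

```text
[-1.760e-01  4.180e-01  1.965e+00  1.000e-03  7.090e-01 -1.349e+00] [-0.    -0.001 -0.001  0.     0.004  0.001] [ 0.59791846 -0.27774799 -1.79838296] 0.04418905081720433
```

Call:
jog_arm([
  [[0,0,-3,0],[0,0,-4,0],[0,0,-4,0]],
])

```text
time_s: 4.38
tcp_pos: [0.4793, -0.0422, 0.1428]
eef_rot: [0.019, 0.198, 0.98, 0.001]
force: [0.3, -0.9, -0.7]
grip_width: 0.0443
```

```bash
python3 -c "
from go import *
s=robot.sense();print(s['q'].round(3),s['qd'].round(3),s['force'],s['grip_width']);to(.5925,.214,.16)"; python3 wl.py w3
```

```text
[-1.760e-01  2.510e-01  1.849e+00  1.000e-03  1.004e+00 -1.349e+00] [-0.    -0.447 -0.392 -0.001  0.85   0.   ] [ 0.25205839 -0.91821227 -0.67180425] 0.044341744036430764
t 4.38 tcp [ 0.4793 -0.0422  0.1428] jawdir [0.388 0.921 0.009] zaxis [ 0.037 -0.006 -0.999] -> tool cm [-0.53 28.02 -1.44] norm 28.1
tcp [ 0.4793 -0.0422  0.1428]
red 1183 [612 160  28  71] [629.3 199.7] [25.4 68.4] [0.5495 0.1503] [0.5923 0.1998]
red 360 [268 259  92  42] [314.  299.3] [78.  90.3] [ 0.537  -0.0651] [ 0.5761 -0.0808]
red 5546 [269 282  92  77] [314.4 320.3] [75.5 91.5] [ 0.5534 -0.0717] [ 0.5974 -0.0893]
red 174 [  2 304  41  34] [ 20.9 322.1] [30.3 42.9] [ 0.4728 -0.2677] [ 0.4924 -0.3446]
red 786 [  0 316  29  35] [ 11.9 334.1] [27.8 36.2] [ 0.4788 -0.281 ] [ 0.5002 -0.362 ]
yellow 1824 [125 258  54  48] [151.2 280.4] [41.7 55.9] [ 0.4798 -0.1613] [ 0.5015 -0.206 ]
blue 397 [630  60  10  55] [635.2  88.2] [ 9.4 56.8] [0.4799 0.1612] [0.5017 0.214 ]
blue 329 [333 342  40  17] [355.2 351.2] [14.4 38.8] [ 0.591  -0.0547] [ 0.6463 -0.0672]
green 495 [412 151  50  23] [434.  163.8] [16.  48.5] [0.4772 0.0391] [0.4981 0.055 ]
```

View pics/w3.png

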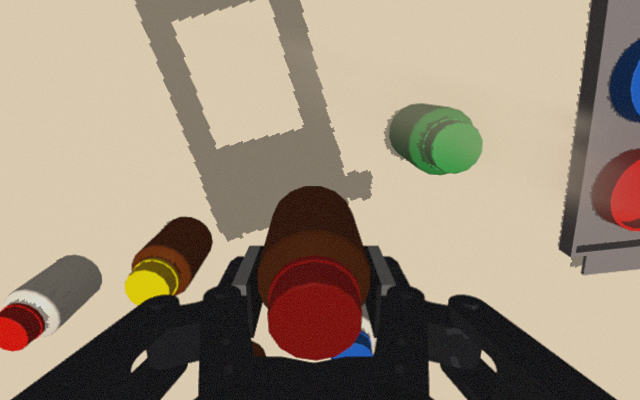

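The red-lid jar is in the fingers, its lid at (314,320), and lifted clear. Carrying it to the red holder.

Call:
jog_arm([
  [[0,3.0,-2,0],[-0.1,4.5,-0.5,0],[-0.2,5.0,0,0],[-0.2,5.0,0,0],[0,4.5,0,0]],
])

```text
time_s: 5.05
tcp_pos: [0.5729, 0.1607, 0.1758]
eef_rot: [0.024, 0.201, 0.979, 0.0]
force: [-0.3, 0.1, -1.5]
grip_width: 0.044
```

Call:
jog_arm([
  [[0,4.0,0,0],[0,2.0,0,0],[0,0,0,0]],
])

```text
time_s: 5.42
tcp_pos: [0.597, 0.2204, 0.1734]
eef_rot: [0.022, 0.199, 0.98, -0.0]
force: [-0.3, -0.4, -0.9]
grip_width: 0.0439
```

```bash
cat > held.py <<'E'
import sys
from meas import *
from go import *
def held(col,grz,name):
    s=robot.sense();im=robot.get_image('wrist');T=wristT(s,im);cv2.imwrite(f'pics/{name}.png',im['color'])
    zt=s['tcp_pos'][2]-grz+.084
    for n,a,c,e,bb in blobs(im,300):
        if n==col: print(n,a,bb,'at lid top z',toplane(im,*e[0],zt,T).round(4)[:2],'z.084',toplane(im,*e[0],.084,T).round(4)[:2],'z.022',toplane(im,*e[0],.022,T).round(4)[:2])
    t=robot.get_image('top');cv2.imwrite(f'pics/{name}t.png',t['color'])
    for n,a,c,e,bb in blobs(t):
        if n==col: print('top',n,a,c.round(1),'lidtop',toplane(t,*e[0],zt).round(4)[:2],'z.022',toplane(t,*e[0],.022).round(4)[:2])
if __name__=='__main__': held(sys.argv[1],float(sys.argv[2]),sys.argv[3]);to(.5925,.214)
E
python3 held.py red .035 w4
```

```text
red 3264 [270 137  77  62] at lid top z [0.5444 0.2408] z.084 [0.5744 0.2269] z.022 [0.5878 0.2207]
red 346 [268 259  92  41] at lid top z [0.5842 0.2258] z.084 [0.6754 0.1889] z.022 [0.7162 0.1723]
red 5508 [269 282  92  77] at lid top z [0.5916 0.2228] z.084 [0.6943 0.1811] z.022 [0.7403 0.1624]
top red 105 [427.  256.5] lidtop [ 0.4673 -0.2513] z.022 [ 0.4831 -0.3002]
t 5.53 tcp [0.5961 0.2187 0.1735] jawdir [0.392 0.92  0.007] zaxis [ 0.043 -0.01  -0.999] -> tool cm [ 0.14 -0.57 -0.01] norm 0.6
```

View pics/w4.png

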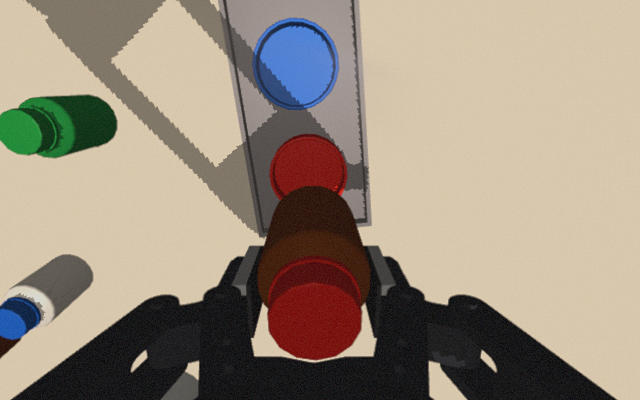

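```bash
python3 - <<'E'
from meas import *
from go import *
im=robot.get_image('wrist');s=robot.sense();T=wristT(s,im)
for n,a,c,e,bb in blobs(im,300):
    if n=='blue': print(a,bb,[toplane(im,*e[0],z,T)[:2].round(4) for z in(.024,.016)])
# left/right extremes of the red cup rim (row ~165) at z .024
print([toplane(im,u,165,.024,T)[:2].round(4) for u in(270,347)])
E
```

```text
345 [257  19  80  38] [array([0.5057, 0.2447]), array([0.5052, 0.2446])]
3943 [260  26  70  83] [array([0.5069, 0.2418]), array([0.5064, 0.2417])]
747 [  0 308  30  32] [array([ 0.6178, -0.1369]), array([ 0.6204, -0.1475])]
[array([0.5708, 0.1892]), array([0.5976, 0.2515])]
```

Blue holder from the wrist: (0.506, 0.241), against (0.506, 0.240) from the top view. That puts red at about (0.593, 0.214), with the held jar now at (0.592, 0.2225). I correct that and lower in stages.

```bash
python3 -c "
from go import *
to(.5975,.2097,.085)"
```

```text
t 5.58 tcp [0.5961 0.2182 0.1738] jawdir [0.393 0.92  0.008] zaxis [ 0.043 -0.01  -0.999] -> tool cm [-0.08 -0.8   8.89] norm 8.9
```

Call:
jog_arm([
  [[-0.1,-0.8,3,0],[0,0,3,0],[0,0,2,0],[0,0,0,0]],
])

```text
time_s: 6.08
tcp_pos: [0.596, 0.2029, 0.0939]
eef_rot: [0.023, 0.203, 0.979, -0.001]
force: [0.0, 0.1, -2.0]
grip_width: 0.0439
```

```bash
python3 held.py red .035 w5; python3 -c "
from go import *
to(.5975,.2097,.043)"
```

```text
red 4485 [281 144 104  92] at lid top z [0.5516 0.2288] z.084 [0.5695 0.2259] z.022 [0.5885 0.2228]
red 443 [268 259  93  42] at lid top z [0.5834 0.2085] z.084 [0.6222 0.1922] z.022 [0.6631 0.1751]
red 5560 [269 281  92  78] at lid top z [0.5905 0.2055] z.084 [0.634  0.1872] z.022 [0.6798 0.168 ]
top red 101 [427.  256.5] lidtop [ 0.4735 -0.2706] z.022 [ 0.483  -0.3001]
t 6.17 tcp [0.5978 0.2038 0.0959] jawdir [0.398 0.917 0.009] zaxis [ 0.048 -0.011 -0.999] -> tool cm [ 0.89  0.73 -0.04] norm 1.1
t 6.17 tcp [0.5978 0.2038 0.0959] jawdir [0.398 0.917 0.009] zaxis [ 0.048 -0.011 -0.999] -> tool cm [0.51 0.48 5.28] norm 5.3
```

View pics/w5.png

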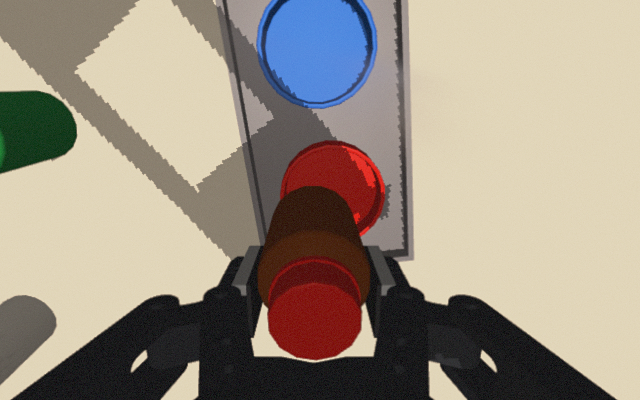

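Call:
jog_arm([
  [[0.4,0.7,1,0],[0,0,1,0]],
])

```text
time_s: 6.42
tcp_pos: [0.6, 0.2123, 0.0781]
eef_rot: [0.027, 0.204, 0.979, 0.001]
force: [0.4, 0.3, -1.6]
grip_width: 0.0439
```

```bash
python3 held.py red .035 w6; python3 -c "
from go import *
to(.599,.2115,.043)
s=robot.sense();im=robot.get_image('wrist');T=wristT(s,im)
from meas import blobs
for n,a,c,e,bb in blobs(im,300):
  if n=='blue':print(bb,toplane(im,bb[0]+bb[2]/2,bb[1]+bb[3]/2,.02,T))"
```

```text
red 4294 [261 148 111  87] at lid top z [0.5567 0.2315] z.084 [0.5712 0.2263] z.022 [0.592  0.2188]
red 468 [268 259  93  42] at lid top z [0.5869 0.2178] z.084 [0.6159 0.206 ] z.022 [0.6576 0.189 ]
red 5572 [269 281  92  78] at lid top z [0.594  0.2148] z.084 [0.6264 0.2015] z.022 [0.6731 0.1824]
top red 103 [427.1 256.4] lidtop [ 0.4749 -0.2747] z.022 [ 0.4832 -0.3004]
t 6.53 tcp [0.599  0.2116 0.0768] jawdir [0.399 0.917 0.011] zaxis [ 0.051 -0.01  -0.999] -> tool cm [ 0.69 -0.04 -0.04] norm 0.7
t 6.53 tcp [0.599  0.2116 0.0768] jawdir [0.399 0.917 0.011] zaxis [ 0.051 -0.01  -0.999] -> tool cm [ 0.16 -0.05  3.37] norm 3.4
[234   0 123 111] [0.51023232 0.24075967 0.02      ]
[347   0  18  60] [0.51153574 0.27522956 0.02      ]
```

View pics/w6.png

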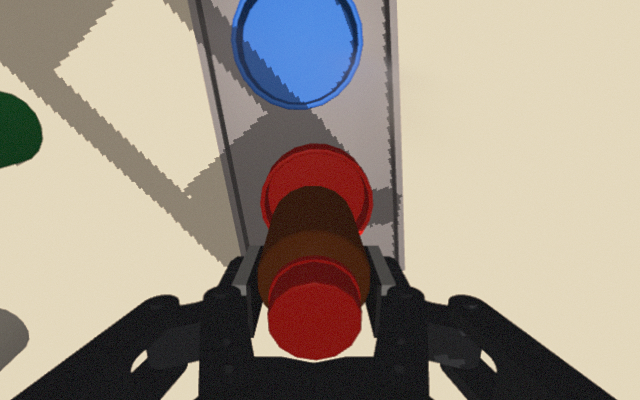

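The jar is over the red cup: cup edges at 261 and 373, jar base centred at about 313. Lowering.

Call:
jog_arm([
  [[0.15,0,1.6,0],[0,0,1.0,0]],
])

```text
time_s: 6.82
tcp_pos: [0.5998, 0.2124, 0.0505]
eef_rot: [0.027, 0.204, 0.979, 0.001]
force: [0.1, 0.3, -2.5]
grip_width: 0.0441
```

```bash
python3 -c "
from go import *
to(.599,.2115,.043);print(robot.sense()['force'])"
```

```text
t 6.83 tcp [0.5998 0.2124 0.0505] jawdir [0.398 0.917 0.013] zaxis [ 0.053 -0.009 -0.999] -> tool cm [ 0.08 -0.12  0.75] norm 0.8
[ 0.10645885  0.32225985 -2.50881261]
```

Call:
jog_arm([
  [[0.1,-0.1,0.5,0],[0,0,0.3,0],[0,0,0.2,0]],
])

```text
time_s: 7.2
tcp_pos: [0.598, 0.2115, 0.0428]
eef_rot: [0.026, 0.204, 0.979, 0.0]
force: [-4.3, -0.3, 14.9]
grip_width: 0.0442
```

```bash
python3 held.py red .035 w7; python3 -c "
from go import *
to(.599,.2115,.043);print(robot.sense()['force'])"
```

```text
red 4086 [255 165 133  85] at lid top z [0.5614 0.2291] z.084 [0.5645 0.228 ] z.022 [0.5897 0.2194]
red 581 [268 259  93  44] at lid top z [0.5851 0.217 ] z.084 [0.5903 0.2148] z.022 [0.632  0.1977]
red 5659 [268 281  93  78] at lid top z [0.5921 0.214 ] z.084 [0.598  0.2115] z.022 [0.6445 0.1924]
top red 102 [427.  256.5] lidtop [ 0.4774 -0.2831] z.022 [ 0.4829 -0.3002]
t 7.3 tcp [0.598  0.2114 0.0429] jawdir [0.398 0.917 0.012] zaxis [ 0.052 -0.01  -0.999] -> tool cm [ 0.61  0.01 -0.03] norm 0.6
t 7.3 tcp [0.598  0.2114 0.0429] jawdir [0.398 0.917 0.012] zaxis [ 0.052 -0.01  -0.999] -> tool cm [-0.09  0.04 -0.01] norm 0.1
[-4.73025263 -0.47822685 13.23282324]
```

View pics/w7.png

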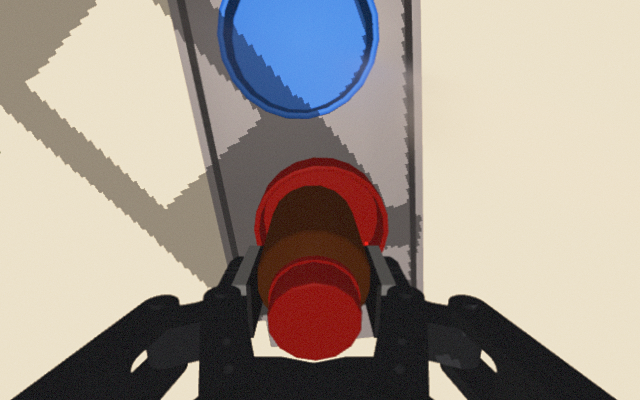

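Contact at the expected height, with 13–15 N upward: the jar is on the holder floor. Opening and rising.

Call:
jog_arm([
  [[0,0,0,0],[0,0,0,0],[0,0,0,0]],
], grip=7.5)

```text
time_s: 7.68
tcp_pos: [0.5989, 0.2116, 0.0437]
eef_rot: [0.027, 0.204, 0.979, 0.001]
force: [-0.4, -0.3, -0.2]
grip_width: 0.0753
```

Call:
jog_arm([
  [[0,0,-3,0],[0,0,-5,0],[0,0,-5,0],[0,0,-2,0]],
], grip=8.5)

```text
time_s: 8.18
tcp_pos: [0.5893, 0.2124, 0.1932]
eef_rot: [0.024, 0.204, 0.979, -0.001]
force: [1.0, -0.2, -0.6]
grip_width: 0.0849
```

```bash
python3 wl.py w8; python3 -c "
from go import *
to(.485,-.1665,.2)"
```

```text
tcp [0.5893 0.2124 0.1932]
red 1035 [286 138  68  51] [318.6 167.7] [56.4 62. ] [0.5744 0.2245] [0.5883 0.2201]
red 1092 [297 180  38  37] [315.5 198.5] [35.5 37.3] [0.5961 0.2126] [0.6152 0.2053]
blue 253 [269  28  73  41] [307.5  69.7] [76.5 81.8] [0.5074 0.2449] [0.505  0.2455]
blue 3004 [273  33  64  79] [304.7  75.7] [58.5 73.2] [0.5102 0.2415] [0.5085 0.2412]
blue 741 [ 23 300  35  29] [ 40.  313.9] [25.8 34.7] [ 0.5972 -0.0581] [ 0.6165 -0.1309]
green 2475 [ 36 104  69  54] [ 71.4 131.5] [52.7 68.7] [0.476  0.0687] [0.4661 0.0265]
t 8.22 tcp [0.5902 0.2127 0.1951] jawdir [0.399 0.917 0.01 ] zaxis [ 0.049 -0.011 -0.999] -> tool cm [ -5.51 -38.96  -0.6 ] norm 39.4
```

View pics/w8.png

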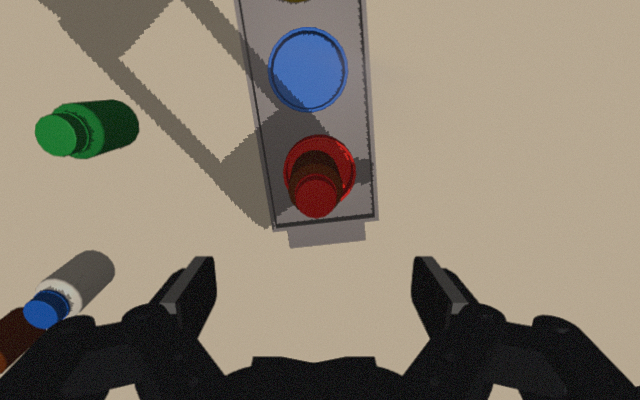

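The red-lid jar stands in the red cup, lid at (316,198) and cup at about (320,170). The lid measures (0.596, 0.213) against a holder centre of about (0.593, 0.214). On to the yellow.

Call:
jog_arm([
  [[-0.6,-4,0,0],[-0.8,-5.7,0,0],[-0.8,-5.7,0,0],[-0.8,-5.7,0,0],[-0.8,-5.7,0,0]],
])

```text
time_s: 8.85
tcp_pos: [0.5185, -0.051, 0.1908]
eef_rot: [0.025, 0.2, 0.98, 0.0]
force: [1.4, -0.2, -0.8]
grip_width: 0.085
```

Call:
jog_arm([
  [[-0.8,-5.7,0,0],[-0.8,-5,0,0],[0,-1,0,0],[0,0,0,0]],
])

```text
time_s: 9.35
tcp_pos: [0.4836, -0.1711, 0.1867]
eef_rot: [0.023, 0.203, 0.979, 0.001]
force: [-0.2, 0.3, 0.5]
grip_width: 0.0849
```

```bash
python3 wl.py w9; python3 -c "
from go import *
to(.485,-.1665,.1)"
```

```text
tcp [ 0.4836 -0.1711  0.1867]
red 1029 [158 224  39  35] [176.9 240.8] [32.6 38.3] [ 0.4767 -0.2849] [ 0.4929 -0.3205]
yellow 1489 [294 169  42  44] [314.8 190.3] [41.7 43.6] [ 0.4821 -0.1677] [ 0.4996 -0.1742]
blue 896 [471 246  37  32] [488.9 261.6] [29.7 36.5] [ 0.5963 -0.0601] [ 0.6422 -0.0399]
blue 707 [348 324  33  28] [363.9 337.1] [26.3 32.2] [ 0.626  -0.1818] [ 0.6793 -0.1919]
green 2914 [551  26  78  63] [587.8  56.2] [57.  79.9] [0.4685 0.0412] [0.4827 0.0865]
t 9.4 tcp [ 0.4839 -0.1707  0.1867] jawdir [0.396 0.918 0.011] zaxis [ 0.046 -0.008 -0.999] -> tool cm [0.45 0.34 8.67] norm 8.7
```

View pics/w9.png

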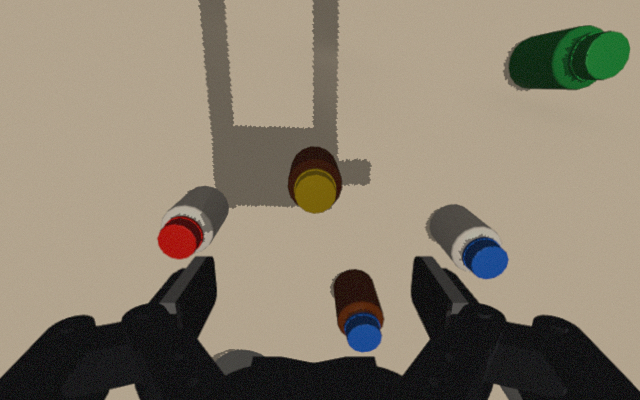

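The yellow-lid brown jar at (315,190) is at (0.483, -0.1675), consistent with the top view. The fingers clear the white-and-red jar, (177,241), at the same depth.

```bash
python3 -c "
from go import *
to(.483,-.1675,.03)"
```

```text
t 9.4 tcp [ 0.4839 -0.1707  0.1867] jawdir [0.396 0.918 0.011] zaxis [ 0.046 -0.008 -0.999] -> tool cm [ 0.91  0.09 15.65] norm 15.7
```

Call:
jog_arm([
  [[0.7,0.1,2.5,0],[0.2,0,4,0],[0,0,3,0]],
])

```text
time_s: 9.78
tcp_pos: [0.4848, -0.1632, 0.0917]
eef_rot: [0.027, 0.2, 0.98, 0.001]
force: [-0.1, -0.4, -0.6]
grip_width: 0.0851
```

```bash
python3 -c "
from go import *
to(.483,-.1675,.03)"
```

```text
t 9.78 tcp [ 0.4848 -0.1632  0.0917] jawdir [0.391 0.92  0.012] zaxis [ 0.054 -0.009 -0.999] -> tool cm [ 0.32 -0.54  6.16] norm 6.2
```

Call:
jog_arm([
  [[0.4,-0.5,2,0],[0,0,0.5,0]],
])

```text
time_s: 10.02
tcp_pos: [0.48, -0.1621, 0.0636]
eef_rot: [0.025, 0.197, 0.98, 0.002]
force: [-0.4, 0.7, 0.1]
grip_width: 0.0851
```

```bash
python3 wl.py w10;python3 -c "
from go import *
to(.483,-.1675,.03)"
```

```text
tcp [ 0.48   -0.1621  0.0636]
yellow 4935 [267 248  74  82] [303.2 288.7] [75.  81.8] [ 0.4795 -0.1665] [ 0.5163 -0.1833]
t 10.07 tcp [ 0.4806 -0.1623  0.0637] jawdir [0.387 0.922 0.014] zaxis [ 0.051 -0.007 -0.999] -> tool cm [-0.26 -0.43  3.38] norm 3.4
```

View pics/w10.png

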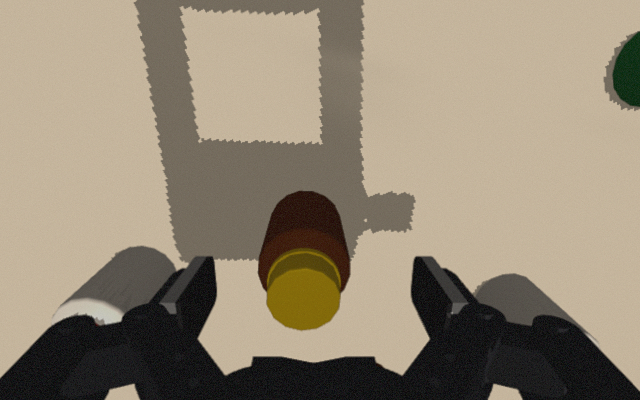

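Call:
jog_arm([
  [[0,-0.4,1.7,0],[0.1,0,1.7,0],[0,0,0,0]],
])

```text
time_s: 10.45
tcp_pos: [0.4841, -0.1644, 0.0316]
eef_rot: [0.029, 0.195, 0.98, 0.001]
force: [-1.1, 0.6, 0.5]
grip_width: 0.085
```

Call:
jog_arm([
  [[0,0,0,0],[0,0,0,0],[0,0,0,0]],
], grip=3.8)

```text
time_s: 10.82
tcp_pos: [0.4866, -0.1649, 0.0346]
eef_rot: [0.031, 0.195, 0.98, 0.001]
force: [0.5, -0.6, -1.9]
grip_width: 0.0441
```

```bash
python3 -c "
from go import *
to(.4185,.268,.16)"
```

```text
t 10.82 tcp [ 0.4866 -0.1649  0.0346] jawdir [0.382 0.924 0.014] zaxis [ 0.062 -0.011 -0.998] -> tool cm [ 22.04  37.57 -13.4 ] norm 45.6
```

Gripped at 44 mm. Lifting and carrying well above the green jar to the yellow holder.

Call:
jog_arm([
  [[0,0,-3,0],[0,0,-5,0],[0,0,-5,0],[1,2,-2,0]],
])

```text
time_s: 11.32
tcp_pos: [0.4742, -0.1408, 0.1871]
eef_rot: [0.029, 0.196, 0.98, 0.001]
force: [0.3, -0.0, -1.3]
grip_width: 0.0441
```

```bash
python3 -c "
from go import *
to(.4185,.268,.18);print(robot.sense()['grip_width'])"
```

```text
t 11.32 tcp [ 0.4742 -0.1408  0.1871] jawdir [0.384 0.923 0.014] zaxis [ 0.058 -0.009 -0.998] -> tool cm [2.089e+01 3.559e+01 3.000e-02] norm 41.3
0.04414500865267275
```

Call:
jog_arm([
  [[2.2,3.8,0,0],[2.6,4.5,0,0],[2.6,4.5,0,0],[2.6,4.5,0,0],[2.6,4.5,0,0]],
])

```text
time_s: 11.95
tcp_pos: [0.4431, 0.113, 0.1869]
eef_rot: [0.034, 0.2, 0.979, 0.002]
force: [0.8, 0.0, -1.2]
grip_width: 0.044
```

Call:
jog_arm([
  [[2.6,4.5,0,0],[2.6,4.2,0,0],[1.6,2.8,0,0],[0.5,1,0,0],[0,0,0,0]],
])

```text
time_s: 12.58
tcp_pos: [0.4213, 0.2637, 0.1845]
eef_rot: [0.034, 0.198, 0.98, 0.002]
force: [0.7, -1.5, -2.3]
grip_width: 0.044
```

```bash
python3 held.py yellow .0346 w11; python3 -c "
from go import *
to(.4185,.268,.1)"
```

```text
yellow 4424 [279 124  76  75] at lid top z [0.3662 0.287 ] z.084 [0.4009 0.2768] z.022 [0.4152 0.2726]
yellow 7183 [269 271  92  92] at lid top z [0.4137 0.2666] z.084 [0.5295 0.2214] z.022 [0.5774 0.2028]
top yellow 418 [198.3 291.3] lidtop [0.4154 0.1969] z.022 [0.4187 0.2619]
t 12.68 tcp [0.4214 0.2627 0.1845] jawdir [0.389 0.921 0.017] zaxis [ 0.067 -0.01  -0.998] -> tool cm [-17.61   2.16   1.2 ] norm 17.8
t 12.68 tcp [0.4214 0.2627 0.1845] jawdir [0.389 0.921 0.017] zaxis [ 0.067 -0.01  -0.998] -> tool cm [1.03 0.23 8.41] norm 8.5
```

View pics/w11.png

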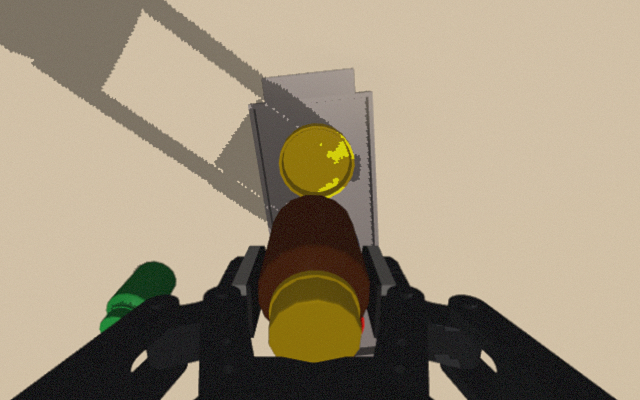

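The yellow cup is fully in view at (317,161), giving (0.415, 0.273). The top view gave (0.4185, 0.268) and the row geometry (0.419, 0.267), so I use (0.4175, 0.270). The held jar is at about (0.416, 0.2655).

```bash
python3 -c "
from go import *
to(.4225,.2675,.09)"
```

```text
t 12.68 tcp [0.4214 0.2627 0.1845] jawdir [0.389 0.921 0.017] zaxis [ 0.067 -0.01  -0.998] -> tool cm [0.71 0.32 9.43] norm 9.5
```

Call:
jog_arm([
  [[0.6,0.3,3,0],[0.1,0,3.5,0],[0,0,2,0],[0,0,0,0]],
])

```text
time_s: 13.18
tcp_pos: [0.4241, 0.2621, 0.0987]
eef_rot: [0.035, 0.202, 0.979, 0.002]
force: [0.2, 0.3, -1.1]
grip_width: 0.0443
```

```bash
python3 held.py yellow .0346 w12; python3 -c "
from go import *
to(.4225,.2675,.0425)
s=robot.sense();im=robot.get_image('wrist');T=wristT(s,im);print(toplane(im,314.5,322,s['tcp_pos'][2]+.0494,T))"
```

```text
yellow 6013 [269 134 103  91] at lid top z [0.3739 0.2853] z.084 [0.3924 0.2802] z.022 [0.4103 0.2753]
yellow 7193 [269 271  92  92] at lid top z [0.4163 0.2651] z.084 [0.4659 0.2452] z.022 [0.5138 0.2261]
top yellow 88 [204.9 288.7] lidtop [0.421 0.21 ] z.022 [0.4236 0.2468]
t 13.28 tcp [0.4253 0.2632 0.1002] jawdir [0.395 0.919 0.021] zaxis [ 0.073 -0.009 -0.997] -> tool cm [-17.26   2.08   1.26] norm 17.4
t 13.28 tcp [0.4253 0.2632 0.1002] jawdir [0.395 0.919 0.021] zaxis [ 0.073 -0.009 -0.997] -> tool cm [0.83 0.17 5.73] norm 5.8
[0.41879276 0.26551218 0.14961982]
```

View pics/w12.png

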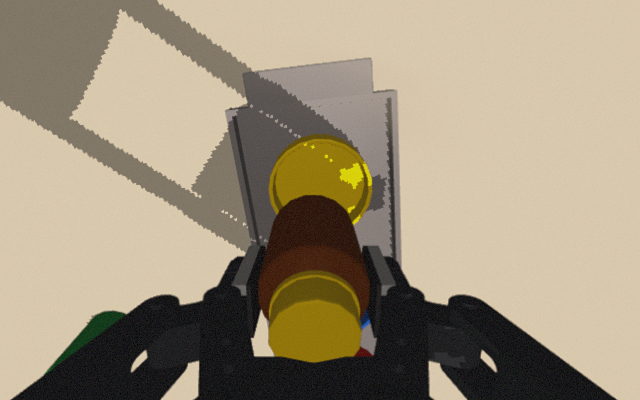

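Call:
jog_arm([
  [[0.5,0.3,2,0],[0.2,0,2,0]],
])

```text
time_s: 13.58
tcp_pos: [0.4274, 0.2705, 0.064]
eef_rot: [0.041, 0.202, 0.978, 0.007]
force: [-0.0, -0.2, -0.8]
grip_width: 0.0439
```

```bash
python3 held.py yellow .0346 w13; python3 -c "
from go import *
to(.4235,.2675,.0425)
s=robot.sense();im=robot.get_image('wrist');T=wristT(s,im);print(toplane(im,314.5,322,s['tcp_pos'][2]+.0494,T))"
```

```text
yellow 6754 [245 144 122 105] at lid top z [0.3799 0.2869] z.084 [0.39   0.2826] z.022 [0.4113 0.2737]
yellow 7207 [269 271  93  92] at lid top z [0.4189 0.273 ] z.084 [0.4422 0.2641] z.022 [0.4914 0.2452]
top yellow 36 [205.9 286.8] lidtop [0.4262 0.2167] z.022 [0.4285 0.243 ]
t 13.68 tcp [0.4259 0.2695 0.0626] jawdir [0.395 0.918 0.026] zaxis [ 0.079 -0.005 -0.997] -> tool cm [-17.44   1.49   1.35] norm 17.6
t 13.68 tcp [0.4259 0.2695 0.0626] jawdir [0.395 0.918 0.026] zaxis [ 0.079 -0.005 -0.997] -> tool cm [ 0.29 -0.34  1.98] norm 2.0
[0.41906374 0.27171328 0.11195959]
```

View pics/w13.png

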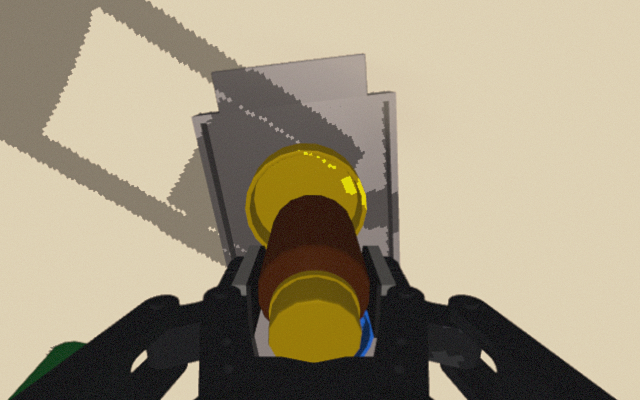

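Call:
jog_arm([
  [[0.3,-0.3,1,0],[0,0,0.6,0]],
])

```text
time_s: 13.98
tcp_pos: [0.4239, 0.2701, 0.0537]
eef_rot: [0.041, 0.203, 0.978, 0.009]
force: [-23.8, -5.0, 57.2]
grip_width: 0.0445
```

```bash
python3 -c "
from go import *
to(.4235,.2675,.0425)
s=robot.sense();print(s['force']);im=robot.get_image('wrist');T=wristT(s,im);print(toplane(im,314.5,322,s['tcp_pos'][2]+.0494,T))"
```

```text
t 13.97 tcp [0.4239 0.2701 0.0537] jawdir [0.397 0.917 0.034] zaxis [ 0.084  0.    -0.996] -> tool cm [ 0.02 -0.3   1.11] norm 1.1
[-23.7816801   -4.95802694  57.17814098]
[0.41681779 0.27204743 0.10306081]
```

57 N came earlier than expected, so the jar is pressing on something, probably the rim. Backing up and looking.

Call:
jog_arm([
  [[0,0,-1.2,0],[0,0,-0.3,0]],
])

```text
time_s: 14.28
tcp_pos: [0.4231, 0.2709, 0.0716]
eef_rot: [0.043, 0.203, 0.978, 0.011]
force: [0.5, -0.4, -1.6]
grip_width: 0.0441
```

```bash
python3 held.py yellow .0346 w14; python3 -c "
from go import *
to(.4235,.2675,.0425)
s=robot.sense();print(s['force'],s['q'].round(3));im=robot.get_image('scene');cv2.imwrite('pics/s14.png',cv2.resize(im['color'][60:200,250:450],None,fx=4,fy=4,interpolation=cv2.INTER_CUBIC))
t=cv2.imread('pics/w14t.png');cv2.imwrite('pics/w14tc.png',cv2.resize(t[190:340,120:320],None,fx=4,fy=4,interpolation=cv2.INTER_CUBIC))"
```

```text
yellow 6255 [249 148 117  99] at lid top z [0.3756 0.2874] z.084 [0.3887 0.2823] z.022 [0.4107 0.2738]
yellow 7483 [268 268  94  95] at lid top z [0.4137 0.2732] z.084 [0.4431 0.2621] z.022 [0.4923 0.2435]
top yellow 83 [204.7 287.6] lidtop [0.4242 0.2173] z.022 [0.4265 0.2461]
t 14.38 tcp [0.4228 0.2706 0.0707] jawdir [0.396 0.917 0.037] zaxis [ 0.087  0.002 -0.996] -> tool cm [-17.76   1.54   1.47] norm 17.9
t 14.38 tcp [0.4228 0.2706 0.0707] jawdir [0.396 0.917 0.037] zaxis [ 0.087  0.002 -0.996] -> tool cm [ 0.03 -0.36  2.82] norm 2.8
[ 0.58513641 -0.0765742  -1.57020392] [ 0.516  0.364  1.923 -0.059  0.778 -0.606]
```

View pics/w14.png

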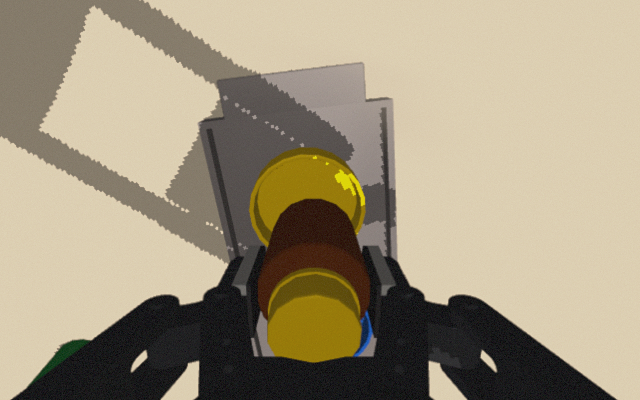

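View pics/s14.png

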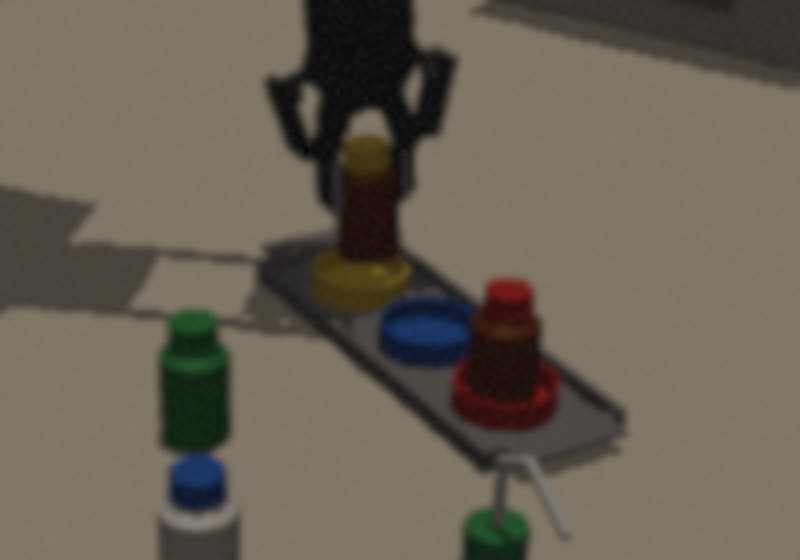

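View pics/w14tc.png

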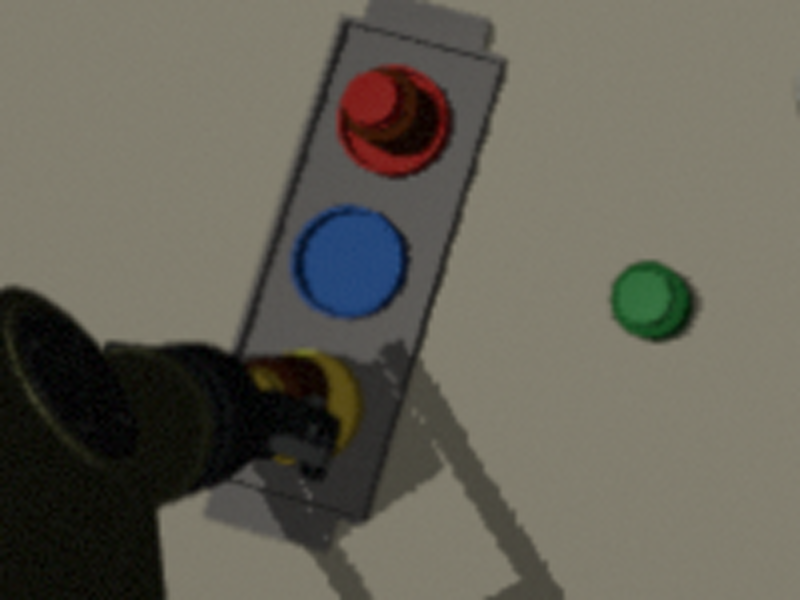

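```bash
cat > rim.py <<'E'
from meas import *
from go import *
from scipy.optimize import least_squares
def circ(P,r):
    f=lambda c:np.hypot(P[:,0]-c[0],P[:,1]-c[1])-r
    o=least_squares(f,P.mean(0),loss='soft_l1',f_scale=.001);return o.x,np.abs(f(o.x)).mean()
def run(col,grz,vmax=260):
    s=robot.sense();im=robot.get_image('wrist');T=wristT(s,im);r=R0(s);tz=s['tcp_pos'][2]
    hsv=cv2.cvtColor(cv2.GaussianBlur(im['color'],(3,3),0),cv2.COLOR_BGR2HSV);H,S,V=[x.astype(int) for x in cv2.split(hsv)]
    m={'yellow':(H>18)&(H<40)&(S>140)&(V>50),'red':((H<5)|(H>175))&(S>170)&(V>60),'blue':(H>105)&(H<125)&(S>120)}[col]
    P=[];J=[]
    brown=((H<16)|(H>170))&(S>90)&(V<125)
    if col=='red': brown&=~m
    for u in range(200,430):                       # top outline, outer rim, z=.024
        v=np.where(m[:vmax,u])[0]
        if len(v)>6: P.append(toplane(im,u,v[0]-.5,.024,T)[:2])
    for u in range(285,343):                       # far edge of the jar's underside
        v=np.where(brown[150:260,u])[0]
        v=v[v>=0]
        if len(v)>15:
            J.append(toplane(im,u,150+v[0]-.5,tz-grz,T)[:2])
    c,e=circ(np.array(P),.035);b,eb=circ(np.array(J),.023)
    print('cup',c.round(4),'res',round(e,4),len(P),'base',b.round(4),'res',round(eb,4),len(J),'need dx,dy mm',((c-b)*1000).round(1))
    d=np.r_[c-b,-(tz-grz-.008)];print('tool cm to seat',(r.T@d*100).round(2),'z',r[:,2].round(3),'force',np.round(s['force'],1))
if __name__=='__main__':
    import sys;run(sys.argv[1],float(sys.argv[2]))
E
python3 rim.py yellow .0346
```

```text
cup [0.4146 0.2725] res 0.0007 116 base [0.3885 0.2878] res 0.0028 58 need dx,dy mm [ 26.2 -15.2]
tool cm to seat [-2.78 -0.46  2.97] z [ 0.086  0.002 -0.996] force [ 0.1  0.  -1.3]
```

```bash
python3 - <<'E'
from h import *
c=cv2.imread('pics/w14.png');h=cv2.cvtColor(cv2.GaussianBlur(c,(3,3),0),cv2.COLOR_BGR2HSV)
for v in (146,150,154,160,180,190,194,198,202,206,215,230,245): print(v,h[v,300],h[v,314],h[v,330])
E
```

```text
146 [ 18  47 108] [17 52 89] [10 26 88]
150 [ 24 222 100] [ 24 227 100] [ 9 29 87]
154 [ 24 228 130] [ 24 225 121] [ 24 231  97]
160 [ 24 238 153] [ 24 237 153] [ 24 237 154]
180 [ 24 238 153] [ 24 238 153] [ 24 235 152]
190 [ 24 238 152] [ 24 238 153] [ 24 238 152]
194 [ 24 238 152] [ 24 238 153] [ 24 238 151]
198 [ 24 238 152] [ 23 228 113] [ 24 238 152]
202 [ 11 177  49] [  6 161  49] [ 21 220  88]
206 [  8 167  49] [ 10 172  49] [ 11 181  48]
215 [  8 170  48] [  9 183  46] [ 10 181  48]
230 [ 11 188  46] [  6 181  45] [  9 186  48]
245 [ 11 197  62] [ 11 195  64] [ 11 201  57]
```

```bash
sed -i 's/(S>90)&(V<125)/(S>120)\&(V<80)/; s/\[150:260,u\]/[170:260,u]/; s/150+v\[0\]-.5/170+v[0]-.5/' rim.py; python3 rim.py yellow .0346
```

```text
cup [0.4146 0.2726] res 0.0007 117 base [0.388  0.2874] res 0.0028 58 need dx,dy mm [ 26.6 -14.8]
tool cm to seat [-2.81 -0.4   2.93] z [ 0.085  0.001 -0.996] force [ 0.1  0.9 -1.5]
```

```bash
sed -i 's/def circ(P,r):/def circ(P,r,x):/; s/least_squares(f,P.mean(0),/least_squares(f,P.mean(0)-r*x,/; s/,.035)/,.035,r[:2,0])/; s/,.023)/,.023,r[:2,0])/' rim.py; python3 rim.py yellow .0346
```

```text
cup [0.4146 0.2725] res 0.0006 117 base [0.4271 0.2691] res 0.0002 58 need dx,dy mm [-12.5   3.4]
tool cm to seat [ 1.49 -0.28  2.57] z [ 0.085  0.001 -0.996] force [-0.3 -0.1 -2.9]
```

The base of the held jar is 12.5 mm off the cup centre, towards +x. It leans about 0.1 rad after slipping a little in the pads, which explains the rim contact. I shift it along tool x and re-measure.

Call:
jog_arm([
  [[1.4,-0.3,0,0]],
])

```text
time_s: 14.7
tcp_pos: [0.4087, 0.2731, 0.0677]
eef_rot: [0.042, 0.204, 0.978, 0.009]
force: [0.3, -0.3, -1.8]
grip_width: 0.0442
```

```bash
python3 rim.py yellow .0346;python3 rim.py yellow .0346
```

```text
cup [0.4132 0.2726] res 0.0007 114 base [0.4137 0.2721] res 0.0002 58 need dx,dy mm [-0.5  0.5]
tool cm to seat [ 0.26 -0.06  2.5 ] z [ 0.085  0.001 -0.996] force [ 0.3 -0.3 -1.8]
cup [0.4128 0.2726] res 0.0008 114 base [0.4097 0.2712] res 0.0002 58 need dx,dy mm [3.1 1.5]
tool cm to seat [-0.05  0.18  2.46] z [ 0.08  -0.001 -0.997] force [-1.9 -0.1 -1.2]
```

Call:
jog_arm([
  [[0,0.15,1.3,0],[0,0,0.3,0]],
])

```text
time_s: 15.05
tcp_pos: [0.4066, 0.2737, 0.05]
eef_rot: [0.04, 0.202, 0.978, 0.008]
force: [0.1, 0.9, -1.9]
grip_width: 0.0437
```

```bash
python3 rim.py yellow .0346; python3 -c "
from go import *
to(.41,.272,.0425)
cv2.imwrite('pics/w15.png',robot.get_image('wrist')['color'])"
```

```text
cup [0.4125 0.2729] res 0.0008 122 base [0.4122 0.2729] res 0.0003 58 need dx,dy mm [0.4 0. ]
tool cm to seat [ 0.02 -0.01  0.75] z [ 0.081 -0.001 -0.997] force [ 0.1  0.9 -1.9]
t 15.1 tcp [0.4068 0.2738 0.05  ] jawdir [0.396 0.918 0.031] zaxis [ 0.081 -0.001 -0.997] -> tool cm [-0.31 -0.06  0.78] norm 0.8
```

View pics/w15.png

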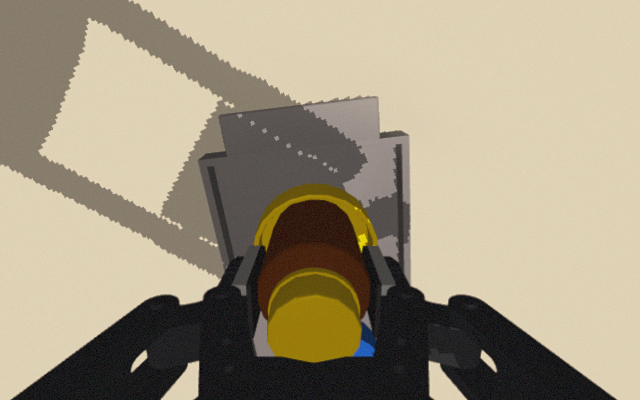

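The base is now inside the cup, centred to within 1–2 mm and with no contact. Lowering gently to the floor.

Call:
jog_arm([
  [[0,0,0.4,0],[0,0,0.2,0]],
])

```text
time_s: 15.4
tcp_pos: [0.4081, 0.274, 0.0442]
eef_rot: [0.04, 0.203, 0.978, 0.008]
force: [-0.8, -0.7, -1.8]
grip_width: 0.0441
```

```bash
python3 rim.py yellow .0346; python3 -c "
from go import *
to(.41,.272,.0425);print(robot.sense()['grip_width'])"
```

```text
cup [0.4125 0.273 ] res 0.0008 126 base [0.4144 0.273 ] res 0.0004 58 need dx,dy mm [-1.9  0. ]
tool cm to seat [ 0.19 -0.08  0.15] z [ 0.082 -0.001 -0.997] force [-0.8 -0.7 -1.8]
t 15.45 tcp [0.4081 0.274  0.0441] jawdir [0.396 0.918 0.032] zaxis [ 0.082 -0.001 -0.997] -> tool cm [-0.24 -0.12  0.18] norm 0.3
0.043997289113778544
```

Call:
jog_arm([
  [[0.2,-0.1,0.2,0],[0,0,0.2,0]],
])

```text
time_s: 15.7
tcp_pos: [0.4082, 0.2739, 0.042]
eef_rot: [0.042, 0.202, 0.978, 0.009]
force: [-3.3, -6.7, 27.3]
grip_width: 0.0441
```

```bash
python3 rim.py yellow .0346
```

```text
cup [0.4123 0.2729] res 0.0008 126 base [0.4154 0.273 ] res 0.0005 58 need dx,dy mm [-3.1 -0. ]
tool cm to seat [ 0.27 -0.12 -0.09] z [ 0.086 -0.    -0.996] force [-3.3 -6.7 27.3]
```

27 N at floor height: it is seated, about 3 mm off centre. Releasing and rising.

Call:
jog_arm([
  [[0,0,0,0],[0,0,0,0],[0,0,0,0]],
], grip=7.5)

```text
time_s: 16.12
tcp_pos: [0.4087, 0.2743, 0.0431]
eef_rot: [0.043, 0.202, 0.978, 0.01]
force: [-0.9, 0.6, -0.2]
grip_width: 0.0746
```

```bash
python3 -c "
from go import *
to(.41,.272,.19)
cv2.imwrite('pics/w16.png',robot.get_image('wrist')['color'])"
```

```text
t 16.12 tcp [0.4087 0.2743 0.0431] jawdir [0.395 0.918 0.036] zaxis [ 0.088  0.001 -0.996] -> tool cm [ -1.39   0.37 -14.62] norm 14.7
```

View pics/w16.png

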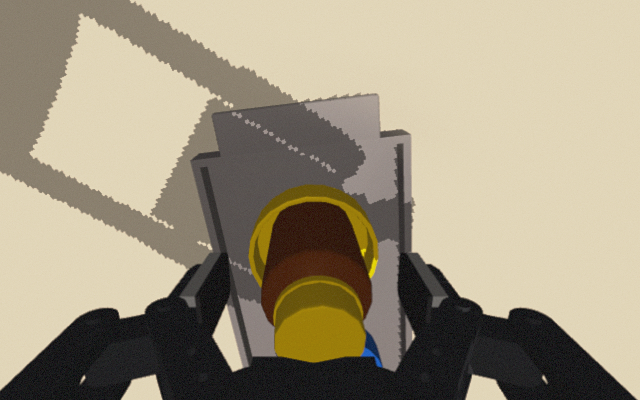

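Call:
jog_arm([
  [[0,0,-3,0],[0,0,-5,0],[0,0,-5,0],[0,0,-2,0]],
], grip=8.5)

```text
time_s: 16.68
tcp_pos: [0.3936, 0.2733, 0.1936]
eef_rot: [0.04, 0.202, 0.978, 0.007]
force: [0.7, 0.5, -0.3]
grip_width: 0.0851
```

```bash
python3 wl.py w17; python3 -c "
from go import *
to(.628,-.182,.2)"
```

```text
tcp [0.3936 0.2733 0.1936]
red 521 [304 313  59  40] [332.2 336.5] [44.8 54.6] [0.5374 0.2345] [0.5913 0.218 ]
yellow 2751 [280 151  72  78] [316. 188.] [69.2 75.8] [0.3966 0.2782] [0.4161 0.2723]
blue 2366 [294 241  64  56] [325.2 268.6] [55.  63.3] [0.4666 0.2569] [0.5032 0.2458]
t 16.73 tcp [0.3944 0.2739 0.1952] jawdir [0.395 0.918 0.032] zaxis [ 0.083 -0.001 -0.997] -> tool cm [-39.49 -32.6    1.52] norm 51.2
```

View pics/w17.png

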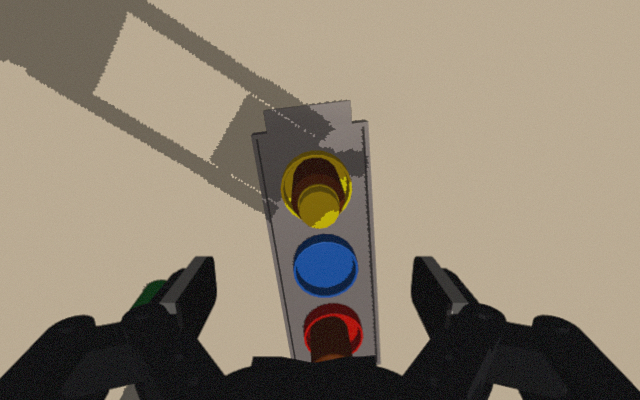

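The yellow-lid jar stands upright in the yellow cup at (316,188). On to the blue.

Call:
jog_arm([
  [[-3.5,-3.0,0.2,0],[-4.5,-3.7,0.2,0],[-4.5,-3.7,0.2,0],[-4.5,-3.7,0.2,0],[-4.5,-3.7,0.2,0]],
])

```text
time_s: 17.35
tcp_pos: [0.5239, 0.0234, 0.1932]
eef_rot: [0.04, 0.197, 0.979, 0.009]
force: [0.5, 1.2, 0.1]
grip_width: 0.085
```

Call:
jog_arm([
  [[-4.5,-3.7,0.2,0],[-4.5,-3.7,0.2,0],[-4.5,-3.7,0.2,0],[-4,-3.2,0,0],[0,0,0,0]],
])

```text
time_s: 17.98
tcp_pos: [0.6323, -0.1878, 0.1875]
eef_rot: [0.037, 0.201, 0.979, 0.009]
force: [0.4, -0.3, 0.4]
grip_width: 0.0846
```

```bash
python3 wl.py w18; python3 -c "
from go import *
to(.628,-.182,.03)
im=np.load('pics/top0.npy',allow_pickle=True).item();print(toplane(im,452,160,.12))"
```

```text
tcp [ 0.6323 -0.1878  0.1875]
red 1970 [52 16 60 51] [79.1 40.4] [47.3 57.8] [ 0.4785 -0.2829] [ 0.4593 -0.3135]
blue 806 [440  53  41  29] [461.3  66. ] [24.7 42.3] [ 0.5921 -0.0569] [ 0.6011 -0.0312]
blue 857 [294 164  38  33] [311.8 178.6] [28.7 38.2] [ 0.6248 -0.1818] [ 0.642  -0.1872]
green 701 [550 293  40  32] [570.7 307.1] [27.1 37.4] [ 0.8325 -0.0126] [0.9015 0.0242]
t 18.02 tcp [ 0.6307 -0.1857  0.187 ] jawdir [0.391 0.92  0.034] zaxis [ 0.074  0.005 -0.997] -> tool cm [ 1.43 -0.3  15.64] norm 15.7
[ 0.6975444  -0.35455957  0.12      ]
```

View pics/w18.png

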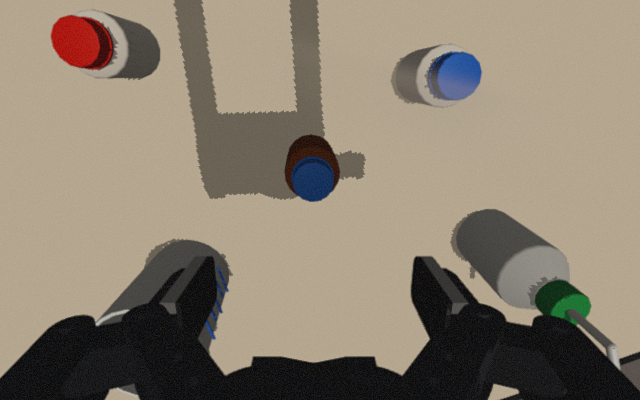

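The blue-lid brown jar is at (312,179), i.e. (0.626, -0.182), matching the top view's (0.628, -0.182). The white-and-blue one is at (458,72). Jug and bottle are clear of the fingers.

Call:
jog_arm([
  [[1.0,-0.3,3,0],[0.4,0,4,0],[0,0,3,0]],
])

```text
time_s: 18.4
tcp_pos: [0.6227, -0.1789, 0.0846]
eef_rot: [0.036, 0.199, 0.979, 0.011]
force: [0.3, -0.0, 0.3]
grip_width: 0.085
```

```bash
python3 wl.py w19; python3 -c "
from go import *
to(.6275,-.182,.03)"
```

```text
tcp [ 0.6227 -0.1789  0.0846]
blue 1876 [525  70  64  42] [559.1  89.9] [37.5 66.1] [ 0.5911 -0.0565] [ 0.6107 -0.0151]
blue 2631 [279 242  63  55] [310.1 269.2] [53.  61.3] [ 0.6265 -0.1819] [ 0.6614 -0.195 ]
t 18.45 tcp [ 0.6204 -0.1778  0.0804] jawdir [0.39  0.92  0.035] zaxis [ 0.069  0.009 -0.998] -> tool cm [-0.52 -0.29  5.08] norm 5.1
```

View pics/w19.png

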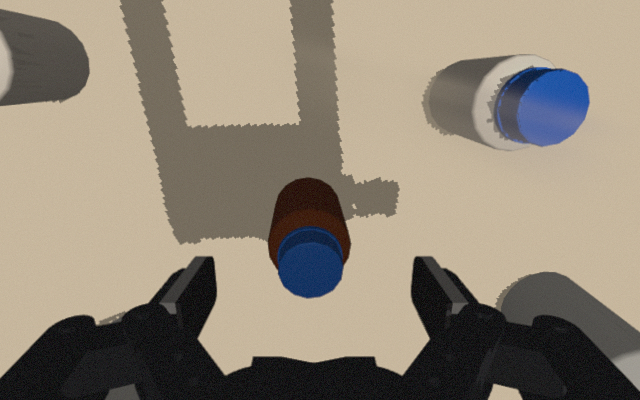

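Call:
jog_arm([
  [[-0.5,-0.3,2.5,0],[0,0,1.5,0]],
])

```text
time_s: 18.7
tcp_pos: [0.625, -0.179, 0.0398]
eef_rot: [0.032, 0.198, 0.98, 0.012]
force: [0.3, 0.3, -0.2]
grip_width: 0.0851
```

```bash
python3 -c "
from go import *
to(.6275,-.182,.03);robot.get_image('wrist');to(.6275,-.182,.03)"
```

```text
t 18.7 tcp [ 0.625  -0.179   0.0398] jawdir [0.387 0.921 0.036] zaxis [ 0.067  0.011 -0.998] -> tool cm [-0.29 -0.22  0.99] norm 1.1
t 18.75 tcp [ 0.6244 -0.1786  0.0384] jawdir [0.387 0.921 0.036] zaxis [ 0.065  0.012 -0.998] -> tool cm [-0.37 -0.22  0.85] norm 1.0
```

Call:
jog_arm([
  [[-0.3,-0.2,0.8,0],[0,0,0,0]],
])

```text
time_s: 19.0
tcp_pos: [0.6273, -0.1809, 0.0311]
eef_rot: [0.031, 0.198, 0.98, 0.012]
force: [-0.3, -0.0, -0.7]
grip_width: 0.0851
```

Call:
jog_arm([
  [[0,0,0,0],[0,0,0,0],[0,0,0,0]],
], grip=3.8)

```text
time_s: 19.38
tcp_pos: [0.6288, -0.1816, 0.0338]
eef_rot: [0.033, 0.198, 0.98, 0.012]
force: [0.2, 0.9, -2.4]
grip_width: 0.0444
```

```bash
python3 -c "
from go import *
to(.506,.2405,.18);cv2.imwrite('pics/w20.png',robot.get_image('wrist')['color'])"
```

```text
t 19.38 tcp [ 0.6288 -0.1816  0.0338] jawdir [0.387 0.922 0.036] zaxis [ 0.07   0.01  -0.998] -> tool cm [ 26.79  34.68 -15.04] norm 46.3
```

View pics/w20.png

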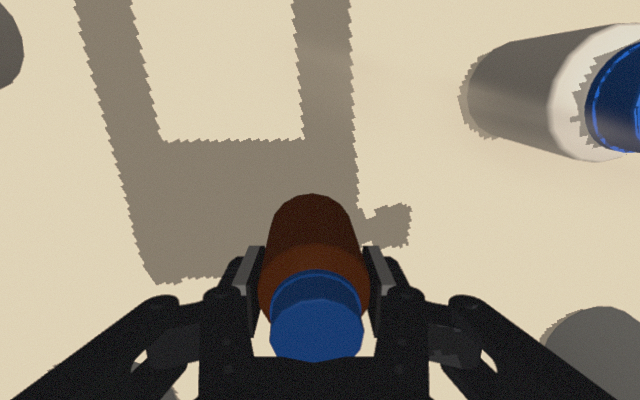

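The blue-lid jar is gripped, lid at (316,325). Lifting and carrying it.

Call:
jog_arm([
  [[0,0,-3,0],[0,0,-5,0],[0,0,-5,0],[1.5,2,-2,0]],
])

```text
time_s: 19.92
tcp_pos: [0.6097, -0.1586, 0.1828]
eef_rot: [0.029, 0.199, 0.979, 0.013]
force: [0.2, 0.4, -2.5]
grip_width: 0.0445
```

```bash
python3 -c "
from go import *
to(.506,.2405,.18);print(robot.sense()['grip_width'])"
```

```text
t 19.93 tcp [ 0.6097 -0.1586  0.1828] jawdir [0.389 0.92  0.036] zaxis [ 0.062  0.013 -0.998] -> tool cm [25.14 32.68  0.16] norm 41.2
0.044546393378089286
```

Call:
jog_arm([
  [[3.0,3.9,0,0],[3.5,4.5,0,0],[3.5,4.5,0,0],[3.5,4.5,0,0],[3.5,4.5,0,0]],
])

```text
time_s: 20.55
tcp_pos: [0.5311, 0.1198, 0.1793]
eef_rot: [0.026, 0.202, 0.979, 0.013]
force: [0.9, 0.4, -1.7]
grip_width: 0.0444
```

Call:
jog_arm([
  [[3.2,4.3,0,0],[2.8,3.7,0,0],[1.5,2.0,0,0],[0,0,0,0]],
])

```text
time_s: 21.05
tcp_pos: [0.4887, 0.2511, 0.1744]
eef_rot: [0.019, 0.198, 0.98, 0.012]
force: [-1.4, -1.0, -0.8]
grip_width: 0.0439
```

```bash
python3 rim.py blue .034; python3 -c "
from go import *
to(.506,.2405,.1);cv2.imwrite('pics/w21.png',robot.get_image('wrist')['color'])"
```

```text
cup [0.5033 0.2457] res 0.0006 74 base [0.4894 0.2504] res 0.0002 58 need dx,dy mm [13.9 -4.7]
tool cm to seat [-1.03 -0.31 13.28] z [ 0.043  0.015 -0.999] force [-1.4 -1.  -0.8]
t 21.1 tcp [0.4888 0.2501 0.1743] jawdir [0.388 0.921 0.03 ] zaxis [ 0.042  0.015 -0.999] -> tool cm [-1.71 -0.44  7.48] norm 7.7
```

View pics/w21.png

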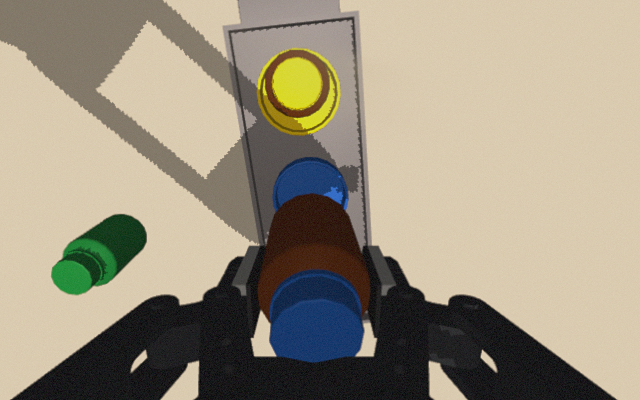

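The blue cup shows at (311,185), with the standing yellow jar at (298,90). The held jar needs about -1.0 cm along tool x and -0.3 cm along y.

Call:
jog_arm([
  [[-1.0,-0.3,1,0],[-0.2,0,3,0],[0,0,3,0],[0,0,0,0]],
])

```text
time_s: 21.65
tcp_pos: [0.505, 0.2368, 0.1016]
eef_rot: [0.02, 0.201, 0.979, 0.01]
force: [-0.8, 0.2, -1.7]
grip_width: 0.0446
```

```bash
python3 rim.py blue .034; python3 -c "
from go import *
to(.506,.2405,.042);cv2.imwrite('pics/w22.png',robot.get_image('wrist')['color'])"
```

```text
cup [0.5036 0.2449] res 0.0006 100 base [0.5057 0.2362] res 0.0002 58 need dx,dy mm [-2.1  8.7]
tool cm to seat [0.75 0.55 5.96] z [ 0.043  0.012 -0.999] force [-0.8  0.2 -1.7]
t 21.7 tcp [0.5061 0.2373 0.103 ] jawdir [0.394 0.919 0.03 ] zaxis [ 0.046  0.013 -0.999] -> tool cm [0.36 0.1  6.09] norm 6.1
```

View pics/w22.png

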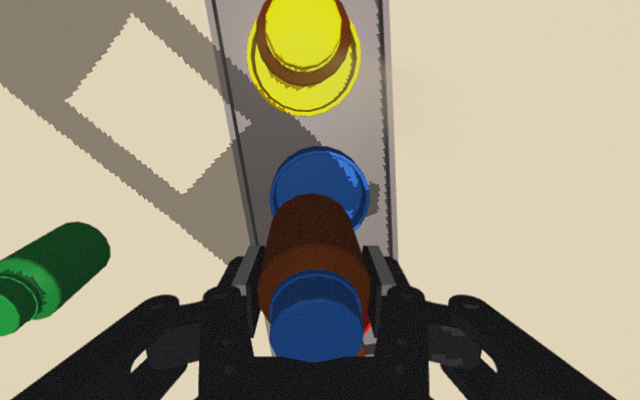

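Call:
jog_arm([
  [[0.6,0.4,1.5,0],[0,0,1.3,0]],
])

```text
time_s: 22.0
tcp_pos: [0.5069, 0.2452, 0.0777]
eef_rot: [0.025, 0.202, 0.979, 0.014]
force: [-0.2, 0.1, -1.7]
grip_width: 0.0445
```

```bash
python3 rim.py blue .034; python3 rim.py blue .034
```

```text
cup [0.5031 0.2456] res 0.0007 111 base [0.508  0.2447] res 0.0002 58 need dx,dy mm [-4.8  0.9]
tool cm to seat [ 0.63 -0.24  3.54] z [ 0.054  0.017 -0.998] force [-0.2  0.1 -1.7]
cup [0.503  0.2455] res 0.0007 112 base [0.5074 0.2443] res 0.0002 58 need dx,dy mm [-4.3  1.2]
tool cm to seat [ 0.59 -0.18  3.39] z [ 0.053  0.016 -0.998] force [-0.1 -0.  -2.7]
```

Call:
jog_arm([
  [[0.5,-0.2,1.3,0],[0.1,0,0.5,0]],
])

```text
time_s: 22.35
tcp_pos: [0.5006, 0.2458, 0.0576]
eef_rot: [0.024, 0.202, 0.979, 0.013]
force: [-0.5, 0.8, -1.6]
grip_width: 0.0442
```

```bash
python3 rim.py blue .034; python3 rim.py blue .034
```

```text
cup [0.5021 0.2458] res 0.0007 120 base [0.5015 0.2453] res 0.0002 58 need dx,dy mm [0.5 0.4]
tool cm to seat [0.03 0.01 1.56] z [ 0.052  0.016 -0.998] force [-0.5  0.8 -1.6]
cup [0.5021 0.2458] res 0.0007 121 base [0.5019 0.2455] res 0.0002 58 need dx,dy mm [0.2 0.4]
tool cm to seat [ 0.06 -0.01  1.54] z [ 0.053  0.016 -0.998] force [-0.  -0.  -2.7]
```

Centred to within 1 mm. Seating it.

Call:
jog_arm([
  [[0.05,0,0.8,0],[0,0,0.4,0]],
])

```text
time_s: 22.7
tcp_pos: [0.5024, 0.2469, 0.0459]
eef_rot: [0.025, 0.201, 0.979, 0.014]
force: [-0.1, -0.4, -2.8]
grip_width: 0.0442
```

```bash
python3 rim.py blue .034
```

```text
cup [0.5019 0.246 ] res 0.0008 128 base [0.5034 0.2464] res 0.0002 58 need dx,dy mm [-1.5 -0.4]
tool cm to seat [ 0.14 -0.11  0.38] z [ 0.055  0.017 -0.998] force [-0.1 -0.4 -2.8]
```

Call:
jog_arm([
  [[0.1,-0.1,0.3,0],[0,0,0.2,0]],
])

```text
time_s: 23.0
tcp_pos: [0.5012, 0.2465, 0.0415]
eef_rot: [0.025, 0.202, 0.979, 0.014]
force: [-6.7, -1.9, 22.6]
grip_width: 0.0445
```

```bash
python3 rim.py blue .034
```

```text
cup [0.5017 0.246 ] res 0.0008 130 base [0.5025 0.2459] res 0.0001 58 need dx,dy mm [-0.8  0.1]
tool cm to seat [ 0.08 -0.03 -0.05] z [ 0.055  0.017 -0.998] force [-6.7 -1.9 22.6]
```

Seated: 23 N at floor height, less than 1 mm off centre. Release and rise.

Call:
jog_arm([
  [[0,0,0,0],[0,0,0,0],[0,0,0,0]],
], grip=7.2)

```text
time_s: 23.42
tcp_pos: [0.5023, 0.2468, 0.0426]
eef_rot: [0.027, 0.202, 0.979, 0.015]
force: [0.3, 0.2, -0.4]
grip_width: 0.0719
```

Call:
jog_arm([
  [[0,0,-3,0],[0,0,-5,0],[0,0,-5,0],[0,0,-4,0]],
])

```text
time_s: 23.92
tcp_pos: [0.4903, 0.2427, 0.2123]
eef_rot: [0.022, 0.202, 0.979, 0.012]
force: [0.9, -0.7, -0.5]
grip_width: 0.0721
```

```bash
python3 wl.py w23
```

```text
tcp [0.4903 0.2427 0.2123]
red 856 [294 232  61  48] [323.4 260. ] [52.8 57.7] [0.56   0.2275] [0.5919 0.2181]
red 839 [306 276  36  38] [324.  295.5] [33.4 35.6] [0.5947 0.2135] [0.6345 0.201 ]
yellow 1899 [268  47  73  78] [304.   85.5] [72.6 76.7] [0.417  0.2714] [0.4168 0.2718]
yellow 1649 [282  54  45  47] [304.2  77.3] [43.7 46.3] [0.4117 0.2738] [0.4103 0.2749]
blue 604 [282 148  67  57] [314.5 179.4] [59.6 63.1] [0.4878 0.2497] [0.5035 0.2453]
blue 1007 [295 180  41  34] [317.  196.9] [33.  38.8] [0.5026 0.2455] [0.5217 0.2402]
green 1757 [ 89 217  55  49] [116.  241.2] [44.6 55.4] [0.4691 0.0697] [0.4806 0.025 ]
```

View pics/w23.png

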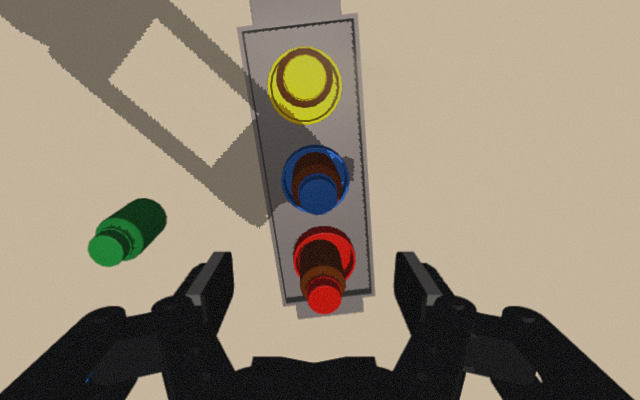

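All three stand in their cups. I back the arm off for an unobstructed check with the fixed cameras.

Call:
jog_arm([
  [[3.5,3.0,-1,0],[4.5,3.5,0,0],[4.5,3.5,0,0],[4.5,3,0,0],[4,2.5,0,0]],
])

```text
time_s: 24.6
tcp_pos: [0.363, 0.474, 0.2268]
eef_rot: [0.03, 0.206, 0.978, 0.017]
force: [1.0, 0.0, -0.6]
grip_width: 0.0721
```

Call:
jog_arm([
  [[4,2,0,0],[3,1,0,0],[0,0,0,0]],
])

```text
time_s: 24.98
tcp_pos: [0.3068, 0.5344, 0.2227]
eef_rot: [0.029, 0.203, 0.978, 0.017]
force: [0.2, -0.1, 0.0]
grip_width: 0.0717
```

```bash
python3 - <<'E'
from meas import *
t=robot.get_image('top');s=robot.get_image('scene')
for im,nm in((np.load('pics/top0.npy',allow_pickle=True).item(),'before'),(t,'after')):
  print(nm)
  for n,a,c,e,bb in blobs(im): print(n,a,np.round(e[0],1),*[toplane(im,*e[0],z).round(4)[:2] for z in(.084,.092,.022)])
b=np.load('pics/top0.npy',allow_pickle=True).item()['color']
d=cv2.absdiff(b,t['color']).max(2);print('jug diff',(d[120:200,415:480]>40).sum(),'bottle diff',(d[95:165,300:340]>40).sum())
cv2.imwrite('pics/tf.png',cv2.resize(t['color'][90:330,120:480],None,fx=2.2,fy=2.2,interpolation=cv2.INTER_CUBIC))
cv2.imwrite('pics/sf.png',cv2.resize(s['color'][90:320,140:440],None,fx=2.6,fy=2.6,interpolation=cv2.INTER_CUBIC))
E
```

```text
before
red 433 [218.8 220.3] [0.5808 0.1976] [0.5793 0.1956] [0.5923 0.2137]
red 104 [427.3 256.4] [ 0.4783 -0.2856] [ 0.4777 -0.2837] [ 0.4832 -0.3008]
red 112 [322.8 257.8] [ 0.4843 -0.0441] [ 0.4837 -0.0442] [ 0.4896 -0.0437]
yellow 179 [376.7 255.2] [ 0.4857 -0.1686] [ 0.4851 -0.1676] [ 0.4911 -0.1762]
yellow 594 [195.5 291.4] [0.4175 0.2492] [0.4174 0.2467] [0.4185 0.2686]
blue 106 [378.8 195. ] [ 0.628  -0.1822] [ 0.6261 -0.1811] [ 0.6426 -0.1907]
blue 102 [328.1 209.3] [ 0.5978 -0.0606] [ 0.5962 -0.0605] [ 0.6105 -0.0612]
blue 471 [207.8 255.3] [0.4991 0.2222] [0.4983 0.2199] [0.5054 0.2399]
green 75 [317.1 128.9] [ 0.8008 -0.041 ] [ 0.7974 -0.0411] [ 0.8265 -0.0404]
green 232 [281.9 264.5] [0.4722 0.0502] [0.4716 0.0494] [0.4767 0.0568]
after
red 108 [211.8 214. ] [0.5964 0.2147] [0.5948 0.2125] [0.609  0.2319]
red 53 [215.4 228.8] [0.5607 0.2055] [0.5594 0.2033] [0.5709 0.222 ]
red 103 [427.3 256.4] [ 0.4784 -0.2857] [ 0.4778 -0.2837] [ 0.4833 -0.3008]
yellow 224 [194.9 291.9] [0.4165 0.2504] [0.4164 0.2479] [0.4174 0.2699]
yellow 160 [185.  293.7] [0.4131 0.2732] [0.413  0.2705] [0.4138 0.2941]
blue 103 [328.1 209.3] [ 0.5978 -0.0605] [ 0.5962 -0.0604] [ 0.6104 -0.0611]
blue 89 [211.9 251.1] [0.5085 0.2128] [0.5076 0.2106] [0.5154 0.2299]
blue 116 [196.9 254.4] [0.502  0.2478] [0.5012 0.2453] [0.5084 0.2671]
green 76 [317.1 129. ] [ 0.8007 -0.0409] [ 0.7974 -0.041 ] [ 0.8265 -0.0402]
green 232 [281.9 264.5] [0.4723 0.0504] [0.4717 0.0495] [0.4768 0.0569]
jug diff 0 bottle diff 0
```

View pics/tf.png

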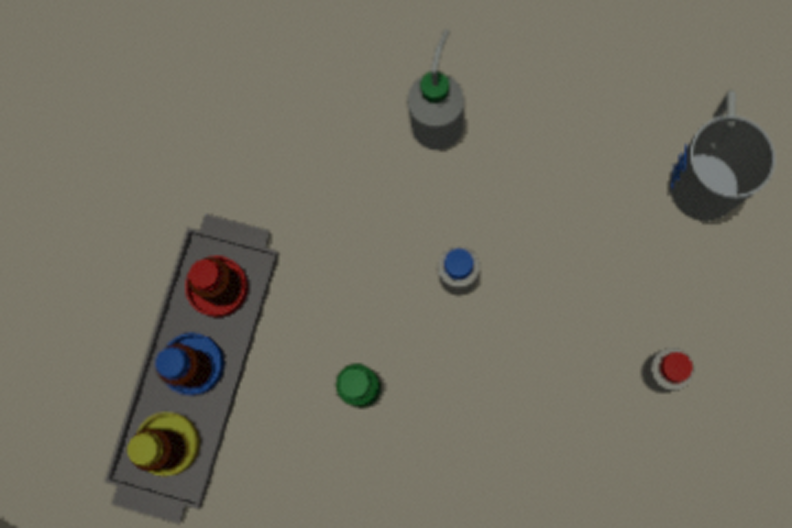

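View pics/sf.png

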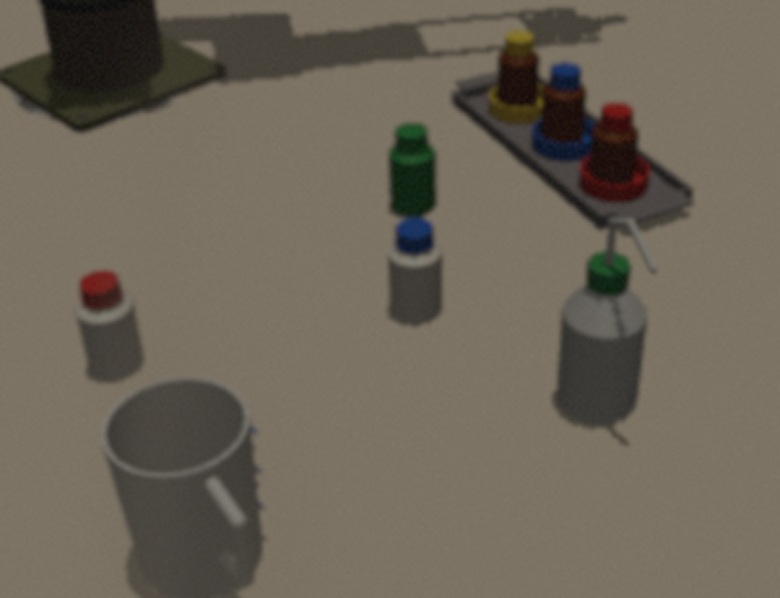

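The top view shows all three lids over their own cups. The lids sit about 3 mm (red), 7 mm (blue) and 6 mm (yellow) from the cup centres; the limit is 13 mm. The white jars' lids measure within 0.2 mm of where they started, and the jug and bottle show no pixel change. Handing in.

```bash
python3 -c "
from plant import robot
print(robot.hand_in())"
```

```text
the job is handed in; nothing more can be done
None
```

I put the three brown jars in the holders matching their lids, and handed the job in at about 25 s. Each was lowered until the wrist force showed contact at holder-floor height (13–27 N), and only then released.

**Jar positions:** in the last fixed-camera pictures all three stand upright. Their lids are about 3 mm (red), 7 mm (blue) and 6 mm (yellow) from the holder centres; the limit is 13 mm. The views disagreed by a few millimetres: the wrist camera put blue under 1 mm off just before release and about 3 mm off afterwards.

**Bystanders:** the white jars' lids measure within 0.2 mm of where they started. The jug and the wash bottle show no change in the top picture.

**What went wrong:**
- On the first try the yellow jar came down on its holder's rim at 57 N and leaned about 0.1 rad in the fingers. I backed off, re-centred it from its base and seated it properly.
- The gripper slowly drifted to a tilt of up to 5°. The jars came to rest upright all the same.

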